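Bring the cart wheel's valve to the top

ROBOT

A 7-joint arm with a two-finger parallel gripper is mounted at the origin on the work surface. World frame = base frame: x ahead of the robot, y to its left, z up, the work surface at z = 0. Lengths are in m, angles in rad, forces in N, time in s.
With the tool pointing down it reaches from about 0.4 to 0.85 m from the base axis. Payload 10.4 kg.
Tool frame: the origin (TCP) lies midway between the tips of the shut fingers; the grasp point (between the pads) lies 19 mm behind it; z points along the fingers, y is the line along which they close (so a half turn about z gives the same grasp; the last joint's range is limited). The gripper opens to 85 mm and grips with 20 to 120 N. Pads are 22 mm wide; open, the fingers measure 114 mm over their backs; the gripper's body (76 mm by 85 mm) begins 54 mm behind the grasp point. The pads swing forward as they close: fully open they stand 13 mm farther back than shut.
Start: joints at [1.169, 0.332, -0.065, 1.46, 0.022, 1.35, -0.088], TCP at [0.231, -0.581, 0.231] pointing down, gripper open.
Joint ranges: [-2.6, 2.6], [-0.5, 2.12], [-1.47, 1.34], [0.16, 2.42], [-1.27, 4.41], [0.06, 2.06], [-2.6, 2.6]. Speed limits (rad/s): [2.22, 2.22, 2.79, 2.79, 3.14, 3.14, 3.14].

INTERFACE

Orientations are given as a unit quaternion [x, y, z, w].
In Python, from rig import manip gives the robot as it stands.
- The arm moves only by the tool apply_moves, never from a script. Its argument "increments" is a list of rows, each a list of 3 entries, a list of its own where there are three numbers: the shift along the tool's x, y, z in m, then the turn, a rotation vector about the tool's x, y, z in degrees, then the gripper command: -1 is shut, 1 is fully open, values between are in proportion. A call has 1 to 5 rows; each row is the pose to reach, as a shift and turn from the pose commanded when the call began, along the tool's axes at that moment; what a row does not reach only later rows make up. A row lasts 1/12 s, in which the tool goes at most 41.7 mm and 7.16 degrees, less where a joint would pass 70% of its speed; a pose out of reach is approached as far as the arm can. A call with a gripper value outside its range is refused whole. The fingers move at their own pace and stop on an object; "grip_force" is the grip in N (left out, the last holds). Time passes only in rows, so rows that repeat a pose let the fingers close. It gives the time, the measured TCP pose, the force, the opening and the grip force at its end, in the units of the state.
- manip.read_state(): the state, without advancing time (a new reading comes with each control period).
- manip.snapshot(name): name is "side" or "top"; returns a dict with "img" (400x640x3 uint8, blue, green, red), "fx", "fy", "cx", "cy" (pixels), "extrinsics" (4x4, takes a point from camera to world coordinates). Camera axes: x right, y up, looking along -z (the intrinsics and any distortion apply to the point x, -y, -z); pixel columns grow to the right and rows downward; lengths in m; the calibration is good to about 2 mm. A picture is of the moment at which its call begins. There is no depth.
- manip.close_job(): hands the job in; it is judged then, once.
Trained networks look in the newest picture that a camera, given by its name, has taken for a name from the list of things; names that differ only in an ending like _2 or _b are one class to them, and where a whole thing is asked for, a point or a joint stands for the part that bears it (a point fixed in the world has none). Each returns a list of dicts, best first, with "confidence" (0 to 1); they miss things now and then, are a little off and sometimes report something else, mostly with a low value. They report only what shows in the picture. A call takes as long as a camera call.
- manip.search_frame(camera, name): "xyz" ([x, y, z] in m, in the coordinates of the camera as it stood for that picture, good to about 4 mm: the middle of the surface that is visible of it).
- manip.spot_point(camera, name): "xyz" ([x, y, z] in m, in the coordinates of the camera as it stood for that picture, good to about 4 mm: a listed point, or the origin of a listed thing).
The state is a dict: "clock": time; "qpos": joint angles; "dq": joint speeds; "joint_efforts": joint torques, N m; "position": TCP position; "eef_rot": TCP orientation; "wrist_force": force on the tool from outside, world axes, zero at the start; "moment": the same for the moment, N m; "gripper_width": opening from 0.0 (shut) to 1.0 (fully open); "gripper_force": force on a finger pad.
Only numpy, scipy, OpenCV 4.12 (cv2) and the standard library are available. Lean on these libraries where they do the work, as an engineer would, in place of code of your own. Each camera call takes 0.05 s, during which the arm holds its last target. There are 200 camera calls.

TASK

The market cart's wheel sits on the hub stand and needs air: with your fingertips, gently push it round by its red spokes until its yellow-capped valve is straight up at twelve o'clock, and leave it standing still there. Do it in successive pushes, drawing your fingers out from between the spokes at least once part way and pushing on at another; either way round will do, but do not pinch a spoke or flick the wheel into a spin. Keep off the valve and off the tyre, whose patch is still setting, and leave everything else on the bench where it is.

Things in the scene. Friction and masses are not known exactly. Their poses are not given: they have to be found in the camera images.
- axle (a point): The centre of the wheel, on its axle in the wheel's middle plane, 190 mm above the bench. Belongs to the fixed stand: it does not turn with the wheel. x points along the level axle, from the wheel's free face (towards the robot) to the stand behind it; y to the left as seen from the robot; z up.
- stand: The blue hub stand, screwed to the bench: two slim legs and a head, all 50 mm or more behind the wheel's middle plane, and a base plate 12 mm thick, 250 mm wide (y), from 55 mm before the middle plane to 145 mm behind it. Origin on the bench below the wheel's centre; axes as axle. Nothing of it stands in front of the wheel.
- wheel (a joint): Turn of the wheel in rad, unlimited: 0 (or 6.283, a whole turn) with the valve straight up at twelve o'clock, growing clockwise as seen from the robot. Starts with the valve in the lower part, 1.9 to 4.38. The hub drags a little (0.18 N m: about 3 N at a spoke's middle) and the wheel is balanced, so it stays where it is left when pushed slowly; about 0.9 kg.
- spokes: The red moulded wheel: five straight spokes, at 36, 108, 180, 252 and 324 degrees from the valve (which is midway between two), and the rim. Turns with the wheel; origin at the wheel's centre, x along the axle away from the robot, z towards the valve. Rim 38 mm wide, 184 mm inside and 216 mm outside diameter. Red hub 60 mm across, its front 19 mm (its small end cap 22 mm) before the middle plane.
- spoke (a point): The middle of one spoke, 64 mm from the wheel's centre, 9 mm before the middle plane, 36 degrees clockwise from the valve as seen from the robot; axes as spokes. All five are alike: 14 mm wide (24 to 26 mm in the last 10 mm at hub and rim), from 19 mm before the middle plane to 1 mm behind it. Between the spokes the wheel is open right through.
- tyre: The black air tyre on the rim, 304 mm outside diameter, 43 mm wide (22 mm to each side of the middle plane), 216 mm inside diameter; origin at the wheel's centre. Not to be touched.
- valve: The valve: a thin black stem 8 mm across with a yellow cap 12 mm across, in the middle plane of the wheel, standing in from the rim towards the hub. Its origin is the capped inner end, 64 mm from the wheel's centre; from there it runs 28 mm outwards to the rim, along its z axis, which is straight up when the valve is at twelve o'clock. Turns with the wheel. Not to be pushed.
- towel_roll: A white paper towel roll standing upright, 110 mm across, 235 mm high; origin at the centre of its underside. Loose; to be left alone.
- mug: A blue mug holding pens and pencils, 84 mm across, 95 mm high (165 mm with the pens); origin at the centre of its underside. Loose; to be left alone.
- glove_box: A black carton of disposable gloves with an orange end, 125 x 235 x 70 mm high; origin at the centre of its underside. Loose; to be left alone.
- bottle: A green bottle with a blue cap, 68 mm across, 210 mm high; origin at the centre of its underside. Loose; to be left alone.
- gauge: A round dial tyre-pressure gauge lying on the bench, black rubber with a white face, 54 mm across and 25 mm high, its steel stem with a brass end reaching 88 mm out along its x axis; origin under the dial. Loose; to be left alone.
- tyre_lever: An orange plastic tyre lever lying flat, 155 x 19 x 13 mm; origin at its middle, on the bench. Loose; to be left alone.
- spanner: A steel spanner lying flat, 170 mm long; origin near its middle. Loose; to be left alone.

How it is judged:
By the outcome, as a careful person would: the job done as asked, in the order asked, and still so for the second after the job is handed in, with the robot touching nothing.
It also fails if it takes over 67 s, if anything falls off the work surface, if the arm or the gripper's body presses on something with over 40 N, if the wrist force passes 120 N, or if a joint passes its speed limit or range.

## Working session

There is one attempt and no reset: what is moved stays moved. The work goes in short steps, Python scripts to look and compute and a tool call to move; the robot and the scene stay as the last step left them, time stands still between calls to the robot, and variables do not carry over. Pictures are saved under pics/ and viewed, at most 10 in all, crops included, and the job is handed in when it is done.

Besides the shell and the picture viewer there is one more tool, called after "Emit:" in YAML: its name, and indented under it one key for each argument. apply_moves: Moves the arm, as the interface text tells. Its arguments: {"type":"object","properties":{"increments":{"type":"array","items":{"type":"array"}},"grip_force":{"type":"number"}},"required":["increments"]}

```bash
mkdir -p pics; cat > h.py <<'E'
import numpy as np,cv2
from rig import manip
from scipy.spatial.transform import Rotation as R
def look(cam,names,fn=None):
    s=manip.snapshot(cam);T=np.array(s["extrinsics"])
    if fn: cv2.imwrite("pics/"+fn,s["img"])
    for f,n in names:
        for d in getattr(manip,f)(cam,n)[:2]:
            p=np.array(d["xyz"]);print(cam,f,n,round(d["confidence"],2),(T[:3,:3]@p+T[:3,3]).round(4))
    return s
E
python3 - <<'E'
from h import *
for c in("side","top"):
    s=look(c,[("spot_point",n) for n in("axle","spoke","valve","stand","towel_roll","mug","glove_box","bottle","gauge")],c+"0.png")
    print(np.array(s["extrinsics"]).round(3).tolist(),s["fx"])
st=manip.read_state();print(st["clock"],st["position"],st["eef_rot"],R.from_quat(st["eef_rot"]).as_matrix().round(3))
E
```

```text
side spot_point axle 0.89 [ 0.6471 -0.0876  0.1925]
side spot_point axle 0.39 [ 4.603e-01 -4.773e-01 -2.000e-04]
side spot_point spoke 0.66 [ 0.6331 -0.0984  0.1223]
side spot_point spoke 0.54 [ 0.6418 -0.0858  0.1926]
side spot_point valve 0.62 [ 0.4577  0.4363 -0.0006]
side spot_point valve 0.61 [ 0.6508 -0.1345  0.1474]
side spot_point stand 0.84 [ 0.6459 -0.0869 -0.0063]
side spot_point stand 0.64 [ 0.6353 -0.0985  0.1203]
side spot_point towel_roll 0.64 [ 0.6448 -0.0904  0.1903]
side spot_point mug 0.88 [ 4.611e-01 -4.751e-01 -1.000e-04]
side spot_point glove_box 0.79 [ 0.6511 -0.4147  0.001 ]
side spot_point bottle 0.62 [ 0.4573  0.4325 -0.0005]
side spot_point gauge 0.6 [0.3786 0.2579 0.0014]
[[0.793, -0.5, 0.348, 1.001], [0.609, 0.661, -0.439, -0.605], [-0.011, 0.56, 0.828, 1.27], [0.0, 0.0, 0.0, 1.0]] 465.83703714109316
top spot_point axle 0.75 [ 0.6524 -0.0825  0.1953]
top spot_point spoke 0.89 [ 0.6421 -0.0988  0.1271]
top spot_point stand 0.95 [ 0.6495 -0.0807  0.0013]
top spot_point towel_roll 0.58 [ 0.6895  0.4157 -0.0039]
top spot_point mug 0.63 [ 0.4579 -0.4759 -0.0048]
top spot_point mug 0.59 [ 0.6511 -0.0892  0.1911]
top spot_point glove_box 0.58 [ 0.6509 -0.4165 -0.0027]
top spot_point bottle 0.86 [0.4641 0.4351 0.0007]
top spot_point gauge 0.62 [ 3.781e-01  2.603e-01 -2.000e-04]
[[0.011, 0.99, -0.14, 0.296], [-1.0, 0.011, -0.006, -0.02], [-0.004, 0.14, 0.99, 1.919], [0.0, 0.0, 0.0, 1.0]] 512.3294594456136
1.0 [ 0.23117926 -0.58068837  0.23134508] [9.82109712e-01 1.88309617e-01 9.56146731e-06 3.51668836e-05] [[ 0.929  0.37   0.   ]
 [ 0.37  -0.929 -0.   ]
 [ 0.     0.    -1.   ]]
```

View pics/side0.png

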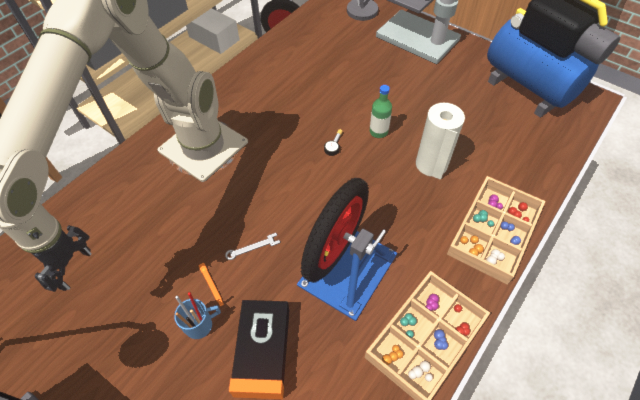

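View pics/top0.png

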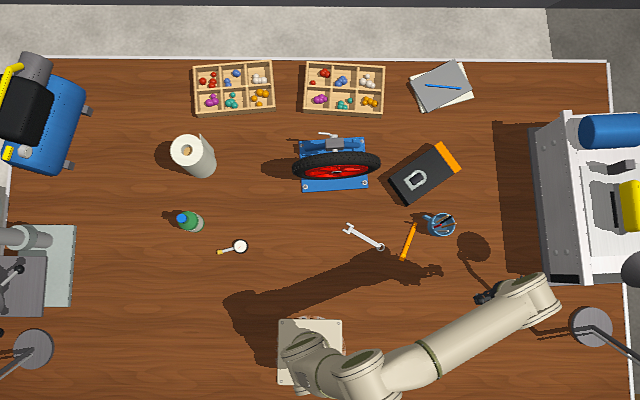

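```bash
cat >> h.py <<'E'
def cam(s):
    T=np.array(s["extrinsics"]);return T[:3,:3],T[:3,3],np.array([s["fx"],s["fy"],s["cx"],s["cy"]])
def proj(s,P):
    Rm,t,(fx,fy,cx,cy)=cam(s);q=(np.asarray(P)-t)@Rm
    return np.c_[cx+fx*q[:,0]/-q[:,2],cy-fy*q[:,1]/-q[:,2]]
def back(s,uv,n,p0):
    Rm,t,(fx,fy,cx,cy)=cam(s);uv=np.atleast_2d(uv).astype(float)
    d=np.c_[(uv[:,0]-cx)/fx,-(uv[:,1]-cy)/fy,-np.ones(len(uv))]@Rm.T
    return t+d*(((p0-t)@n)/(d@n))[:,None]
E
python3 - <<'E'
from h import *
s=look("top",[]);im=s["img"];hsv=cv2.cvtColor(im,cv2.COLOR_BGR2HSV)
m=cv2.inRange(hsv,(100,120,60),(125,255,255));m[:,:270]=0;m[:,400:]=0;m[:120]=0;m[200:]=0
# front edge of plate: lowest blue pixel per column
c=[(u,np.where(m[:,u])[0].max()+.5) for u in range(304,366) if m[170:,u].any()]
P=back(s,c,np.array([0,0,1.]),np.array([0,0,.012]));a=np.polyfit(P[:,1],P[:,0],1);print("front edge dx/dy",a,np.degrees(np.arctan(-a[0])))
ys,xs=np.where(m[180:]);e=back(s,[(xs.min()-.5,193),(xs.max()+.5,184)],np.array([0,0,1.]),np.array([0,0,.012]));print(e)
# tyre black: min-area rect
yaw=-np.arctan(a[0]);
print("axle from edge at y=-0.085:",np.polyval(a,-.085)+.055*np.cos(yaw))
v=look("side",[("spot_point","axle"),("spot_point","stand"),("spot_point","valve"),("spot_point","spoke")]);cv2.imwrite("pics/c1.png",np.hstack([cv2.resize(v["img"][170:290,280:400],None,fx=3.3,fy=4,interpolation=2),cv2.resize(im[140:200,285:385],(400,480),interpolation=2)]))
E
```

```text
front edge dx/dy [-0.07909352  0.5860301 ] 4.522310217762785
[[ 0.5796635   0.03975961  0.012     ]
 [ 0.6166658  -0.21245357  0.012     ]]
axle from edge at y=-0.085: 0.6475818184187052
side spot_point axle 0.82 [ 0.6492 -0.0875  0.1938]
side spot_point stand 0.8 [ 0.6422 -0.0843 -0.0014]
side spot_point valve 0.47 [ 0.6507 -0.1343  0.1453]
side spot_point spoke 0.65 [0.3785 0.2571 0.0022]
side spot_point spoke 0.55 [ 0.6359 -0.0943  0.1213]
```

View pics/c1.png

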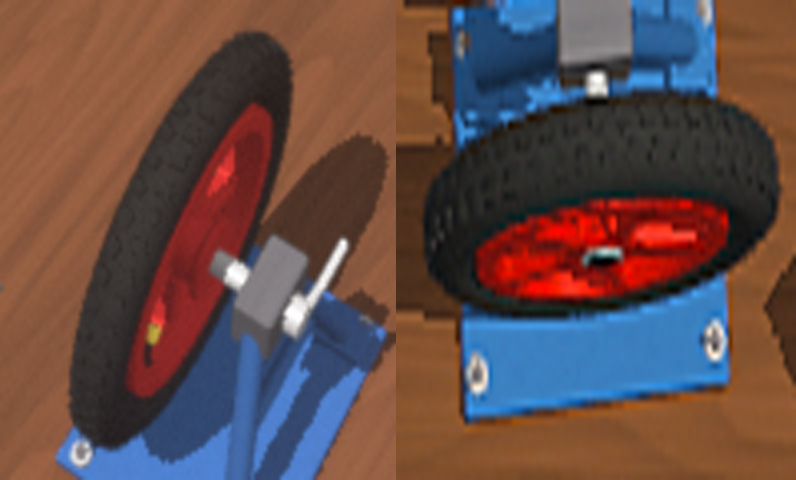

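```bash
cat >> h.py <<'E'
YAW=np.radians(4.5);C=np.array([.649,-.085,.190])
AX=np.array([np.cos(YAW),np.sin(YAW),0]);LF=np.array([-np.sin(YAW),np.cos(YAW),0]);UP=np.array([0,0,1.])
RT=np.c_[UP,-LF,AX]
def pt(ang,r,d): # angle cw from 12 seen from robot, radius, depth along axle (mm->m given in m)
    a=np.radians(ang);return C+r*(np.cos(a)*UP-np.sin(a)*LF)+d*AX
def goal(p):
    st=manip.read_state();R0=R.from_quat(st["eef_rot"])
    rv=(R0.inv()*R.from_matrix(RT)).as_rotvec(degrees=True)
    print("t",st["clock"],"pos",np.round(st["position"],3),"shift mm",(R0.inv().apply(p-np.array(st["position"]))*1e3).round(1),"rv",rv.round(1),"F",np.round(st["wrist_force"],1),"w",round(st["gripper_width"],2))
def yellow(s):
    h=cv2.cvtColor(s["img"],cv2.COLOR_BGR2HSV);m=cv2.inRange(h,(22,120,90),(35,255,255))
    c=proj(s,[C])[0].astype(int);k=np.zeros_like(m);k[c[1]-60:c[1]+60,c[0]-60:c[0]+60]=1;m*=k
    ys,xs=np.where(m>0)
    if len(xs)==0: print("no yellow");return
    p=back(s,[(xs.mean(),ys.mean())],AX,C)[0]-C
    print("yellow",len(xs),xs.mean(),ys.mean(),"r",np.hypot(p@UP,p@LF),"ang",np.degrees(np.arctan2(-p@LF,p@UP)))
E
python3 - <<'E'
from h import *
yellow(look("side",[]));yellow(look("top",[]))
goal(np.array([.36,-.30,.36]))
for k in range(5):print(k,pt(349,.062,0).round(4))if k==0 else 0
E
```

```text
yellow 11 325.90909090909093 253.36363636363637 r 0.06988554587864887 ang 130.07735960153815
no yellow
t 1.4 pos [ 0.231 -0.581  0.231] shift mm [ 223.5 -213.2 -128.7] rv [-13.5  89.3  13.5] F [-0.2  0.6 -0.6] w 1.0
0 [ 0.6481 -0.0732  0.2509]
```

Emit:
apply_moves:
  increments:
    - [[0,0,-0.04],[0,0,0],-1]
    - [[0.02,-0.02,-0.075],[0,6,0],-1]
    - [[0.045,-0.045,-0.1],[0,12,0],-1]
    - [[0.07,-0.07,-0.115],[0,18,0],-1]
    - [[0.095,-0.095,-0.125],[0,25,0],-1]
  grip_force: 40

```text
clock: 1.82
position: [0.2859, -0.4565, 0.3601]
eef_rot: [0.958, 0.185, 0.215, -0.039]
wrist_force: [-0.5, 1.0, -0.8]
gripper_width: 0.303
gripper_force: 0.0
```

```bash
python3 -c "
from h import *
goal(np.array([.38,-.2,.36]));print(np.round(manip.read_state()['qpos'],2))"
```

```text
t 1.8167 pos [ 0.286 -0.457  0.36 ] shift mm [ 165.4 -203.4   77. ] rv [-15.2  64.2  10. ] F [-0.5  1.  -0.8] w 0.3
[ 1.29  0.09 -0.1   1.55 -0.43  1.5   0.03]
```

Emit:
apply_moves:
  increments:
    - [[0.024,-0.029,0.011],[-1.5,6.5,1],-1]
    - [[0.048,-0.058,0.022],[-3,13,2],-1]
    - [[0.072,-0.087,0.033],[-4.5,19.5,3],-1]
    - [[0.096,-0.116,0.044],[-6,26,4],-1]
    - [[0.12,-0.145,0.055],[-8,32,5],-1]

```text
clock: 2.23
position: [0.3532, -0.2732, 0.3575]
eef_rot: [0.87, 0.107, 0.481, -0.032]
wrist_force: [0.5, 1.2, 0.6]
gripper_width: -0.004
gripper_force: 0.0
```

```bash
python3 -c "
from h import *
goal(np.array([.42,-.1,.33]));print(np.round(manip.read_state()['qpos'],2))"
```

```text
t 2.2333 pos [ 0.353 -0.273  0.358] shift mm [  38.2 -155.7   97.5] rv [-7.1 32.1  5. ] F [0.5 1.2 0.6] w -0.0
[ 1.33 -0.3  -0.08  2.17 -1.08  1.31  0.25]
```

Emit:
apply_moves:
  increments:
    - [[0.016,-0.025,0.025],[0,0,0],-1]
    - [[0.032,-0.05,0.05],[0,0,0],-1]
    - [[0.045,-0.075,0.075],[-1,4,1],-1]
    - [[0.055,-0.1,0.1],[-2,8,1],-1]
    - [[0.065,-0.125,0.125],[-3,14,2],-1]

```text
clock: 2.65
position: [0.436, -0.1706, 0.3525]
eef_rot: [0.842, 0.098, 0.53, -0.027]
wrist_force: [-0.2, -0.0, 1.0]
gripper_width: -0.003
gripper_force: 0.0
```

```bash
python3 -c "
from h import *
goal(np.array([.52,-.084,.27]));print(np.round(manip.read_state()['qpos'],2))"
```

```text
t 2.65 pos [ 0.436 -0.171  0.352] shift mm [-27.1 -73.3 123.5] rv [-5.8 25.7  4.7] F [-0.2 -0.   1. ] w -0.0
[ 0.94 -0.49 -0.06  2.37 -1.26  0.99  0.16]
```

```bash
cat > kin.py <<'E'
from h import *
from scipy.optimize import least_squares
ry=lambda a:R.from_rotvec([0,a,0]);rz=lambda a:R.from_rotvec([0,0,a])
LO=np.array([-2.6,-.5,-1.47,.16,-1.27,.06,-2.6]);HI=np.array([2.6,2.12,1.34,2.42,4.41,2.06,2.6])
def fk(q,k,s):
    h,L1,L2,L3,e1,e2,e3,o7=k
    A=rz(s[0]*q[0])*ry(q[1])*rz(s[1]*q[2]);p=np.array([0,0,h])+A.apply([e1,0,L1])
    A=A*ry(q[3])*rz(s[2]*q[4]);p=p+A.apply([e2,0,L2]);A=A*ry(q[5]);p=p+A.apply([e3,0,L3])
    return p,A*rz(s[3]*q[6]+o7)
D=[([1.169,.332,-.065,1.46,.022,1.35,-.088],[.2312,-.5807,.2313],[.98211,.18831,0,0]),
([1.29,.09,-.1,1.55,-.43,1.5,.03],[.2859,-.4565,.3601],[.958,.185,.215,-.039]),
([1.33,-.3,-.08,2.17,-1.08,1.31,.25],[.3532,-.2732,.3575],[.87,.107,.481,-.032]),
([.94,-.49,-.06,2.37,-1.26,.99,.16],[.436,-.1706,.3525],[.842,.098,.53,-.027])]
def fit():
    import itertools
    best=None
    for s in itertools.product([1,-1],repeat=4):
        for o in(0,np.pi):
            def f(k): return np.concatenate([np.r_[fk(q,k,s)[0]-p,.3*(R.from_quat(r).inv()*fk(q,k,s)[1]).as_rotvec()] for q,p,r in D]+[.02*k[4:7]])
            r=least_squares(f,[.33,.35,.35,.3,0,0,0,o])
            if best is None or r.cost<best[0]: best=(r.cost,r.x,s)
    return best
def ik(k,s,p,Rm,q0):
    f=lambda q:(lambda a:np.r_[a[0]-p,.3*(Rm.inv()*a[1]).as_rotvec(),.003*(q-(LO+HI)/2)])(fk(q,k,s))
    r=least_squares(f,np.clip(q0,LO+.06,HI-.06),bounds=(LO+.05,HI-.05));a=fk(r.x,k,s)
    return r.x,np.linalg.norm(a[0]-p)*1e3,np.degrees((Rm.inv()*a[1]).magnitude())
E
python3 - <<'E'
from kin import *
c,k,s=fit();print(c,k.round(3),s);np.save("k.npy",np.r_[k,s])
rng=np.random.default_rng(0)
for ang in(349,285):
  for tilt in(0,30):
   for roll in(0,90,-90,180):
    Rm=R.from_matrix(RT)*R.from_euler("y",-tilt,degrees=True)*R.from_euler("z",roll,degrees=True)
    out=[]
    for i in range(12):
        q,e,a=ik(k,s,pt(ang,.062,0),Rm,rng.uniform(LO+.1,HI-.1))
        if e<2 and a<2: out.append(tuple(q.round(2)))
    u=[]
    for q in out:
        if all(np.abs(np.array(q)-w).max()>.3 for w in u):u.append(q)
    print(ang,tilt,roll,[list(map(float,w)) for w in u])
E
```

```text
0.0012662033180979952 [ 0.196  0.448  0.478  0.34   0.052 -0.072  0.052  1.572] (-1, -1, -1, -1)
349 0 0 []
349 0 90 []
349 0 -90 []
349 0 180 []
349 30 0 [[-0.42, -0.28, 0.56, 2.31, -1.05, 0.11, -0.29]]
349 30 90 [[-0.9, -0.45, 1.0, 2.31, 0.99, 0.11, 2.55], [-0.28, -0.25, 0.44, 2.3, -1.22, 0.15, -1.72]]
349 30 -90 [[-0.43, -0.28, 0.57, 2.31, -1.02, 0.11, 1.25], [-0.89, -0.45, 1.0, 2.31, 0.93, 0.11, -0.53]]
349 30 180 [[-0.89, -0.45, 1.0, 2.31, 0.96, 0.11, 1.01]]
285 0 0 []
285 0 90 []
285 0 -90 []
285 0 180 []
285 30 0 [[-0.12, -0.2, 0.19, 2.35, 4.21, 0.12, 0.61]]
285 30 90 [[-0.18, -0.2, 0.25, 2.35, 4.17, 0.11, -0.91], [-1.01, -0.4, 1.05, 2.35, 2.08, 0.11, 1.4]]
285 30 -90 [[-1.05, -0.42, 1.09, 2.35, 1.99, 0.13, -1.64], [0.21, -0.18, -0.12, 2.35, 4.3, 0.17, 2.06]]
285 30 180 [[-0.2, -0.2, 0.26, 2.35, 4.14, 0.11, -2.45], [-1.01, -0.4, 1.05, 2.35, 2.05, 0.11, -0.14]]
```

```bash
python3 - <<'E'
from kin import *
Z=np.load("k.npy");k,s=Z[:8],Z[8:]
for q,p,r in D:
    a=fk(q,k,s);print(((a[0]-p)*1e3).round(1),(R.from_quat(r).inv()*a[1]).as_rotvec(degrees=True).round(1))
import itertools
def rots(s,o):return [ (R.from_quat(r).inv()*(rz(s[0]*q[0]+o[0])*ry(s[1]*q[1]+o[1])*rz(s[2]*q[2]+o[2])*ry(s[3]*q[3]+o[3])*rz(s[4]*q[4]+o[4])*ry(s[5]*q[5]+o[5])*rz(s[6]*q[6]+o[6]))).as_rotvec(degrees=True) for q,p,r in D]
res=[]
for s in itertools.product([1,-1],repeat=7):
  for o5 in(0,np.pi/2,np.pi,-np.pi/2):
    f=lambda o:np.r_[np.ravel(rots(s,[0,0,0,0,o5,0,o[0]]))]
    x=least_squares(f,[0]);x2=least_squares(f,[2]);x=min(x,x2,key=lambda z:z.cost);res.append((x.cost,s,o5,x.x))
res.sort(key=lambda z:z[0])
for z in res[:4]:print(z)
E
```

```text
[42.7 17.4 -2.6] [-0. -0. -0.]
[12.2 10.2  2.4] [-0.2 -0.2  0.1]
[-7.5 -6.2  2.6] [-0.2  0.3  0.2]
[ 0.3  3.7 -2.5] [ 0.   0.2 -0.3]
(np.float64(0.20234819972944218), (-1, 1, -1, 1, -1, -1, -1), 3.141592653589793, array([4.71332914]))
(np.float64(0.20234819972944657), (-1, 1, -1, 1, -1, 1, -1), 0, array([1.57173649]))
(np.float64(78.31481369780448), (-1, 1, 1, 1, -1, -1, -1), 3.141592653589793, array([-1.6840276]))
(np.float64(78.3148136978046), (-1, 1, 1, 1, -1, 1, -1), 0, array([1.45756504]))
```

```bash
cat > kin2.py <<'E'
from kin import *
def frames(q):
    A1=rz(-q[0]);A2=A1*ry(q[1]);A3=A2*rz(-q[2]);A4=A3*ry(q[3]);A5=A4*rz(-q[4]);A6=A5*ry(q[5]);return A1,A2,A3,A4,A5,A6
def cols(q):
    A1,A2,A3,A4,A5,A6=[a.as_matrix() for a in frames(q)]
    return np.c_[np.eye(3)[:,2],A1[:,0],A3[:,0],A3[:,2],A4[:,0],A4[:,2],A6[:,0],A6[:,2]]
def fk2(q,v):return cols(q)@v,frames(q)[5]*rz(-q[6]+np.pi/2)
def ik2(v,p,Rm,q0,mg=.05):
    f=lambda q:(lambda a:np.r_[a[0]-p,.3*(Rm.inv()*a[1]).as_rotvec(),.003*(q-(LO+HI)/2)])(fk2(q,v))
    r=least_squares(f,np.clip(q0,LO+mg+.01,HI-mg-.01),bounds=(LO+mg,HI-mg));a=fk2(r.x,v)
    return r.x,np.linalg.norm(a[0]-p)*1e3,np.degrees((Rm.inv()*a[1]).magnitude())
E
python3 - <<'E'
from kin2 import *
M=np.vstack([cols(q) for q,_,_ in D]);b=np.concatenate([p for _,p,_ in D])
for lam in(.003,.02,.1):
    pr=np.array([.34,0,0.05,.45,-.05,.4,0,.35]);x=pr+np.linalg.solve(M.T@M+lam**2*np.diag([1,1,1,1,1,1,1,1]),M.T@(b-M@pr))
    print(lam,x.round(3),((M@x-b)*1e3).round(1))
np.save("v.npy",x)
E
```

```text
0.003 [ 0.171  0.185 -0.006  0.443 -0.018  0.33   0.024  0.29 ] [ 31.2  12.3  14.4   4.1   4.5 -16.   -3.9 -11.    3.3   2.2  11.   -1.7]
0.02 [ 0.174  0.182 -0.005  0.442 -0.016  0.334  0.024  0.29 ] [ 31.3  12.6  14.1   4.5   4.3 -15.6  -3.9 -11.    3.2   2.2  10.9  -1.7]
0.1 [0.212 0.127 0.006 0.431 0.004 0.38  0.021 0.288] [ 33.4  18.1  10.8  10.2   2.9 -10.6  -3.1 -11.    1.7   0.9  10.1  -0.7]
```

```bash
python3 - <<'E'
from kin2 import *
def cols2(q):
    A1,A2,A3,A4,A5,A6=[a.as_matrix() for a in frames(q)]
    return np.c_[cols(q),A1[:,1],A3[:,1],A5[:,1],A5[:,2]-A4[:,2],A5[:,0]]
M=np.vstack([cols2(q) for q,_,_ in D]);b=np.concatenate([p for _,p,_ in D])
for lam in(.003,.02,.1):
    pr=np.array([.34,0,0.05,.45,-.05,.4,0,.35,0,0,0,0,0]);x=pr+np.linalg.solve(M.T@M+lam**2*np.eye(13),M.T@(b-M@pr))
    print(lam,x.round(3),((M@x-b)*1e3).round(1))
print(manip.read_state()["position"],manip.read_state()["qpos"])
E
```

```text
0.003 [ 0.27  -0.013  0.003  0.451  0.012  0.497  0.002  0.362  0.031 -0.071
 -0.006  0.    -0.02 ] [-0.  -0.   0.   0.1  0.  -0.  -0.1 -0.  -0.   0.   0.   0. ]
0.02 [ 0.275 -0.007  0.003  0.45   0.017  0.496  0.002  0.357 -0.017 -0.025
 -0.005  0.    -0.015] [-0.  -0.1  0.2  0.2  0.1 -0.2 -0.2 -0.  -0.2  0.1  0.   0.3]
0.1 [ 0.275 -0.006  0.016  0.444  0.013  0.474 -0.006  0.357 -0.017 -0.014
 -0.015  0.    -0.019] [ 0.2  0.4  2.5 -0.6  0.1 -3.3  0.5 -0.7 -0.6 -0.1  0.2  2.1]
[ 0.43599275 -0.17064917  0.35247041] [ 0.93868905 -0.48544675 -0.059937    2.37320638 -1.26018445  0.98532038
  0.15866993]
```

```bash
cat > kin3.py <<'E'
from kin2 import *
V=np.array([.275,-.007,.003,.45,.017,.496,.002,.357,-.017,-.025,-.005,0,-.015])
def cols2(q):
    A1,A2,A3,A4,A5,A6=[a.as_matrix() for a in frames(q)]
    return np.c_[cols(q),A1[:,1],A3[:,1],A5[:,1],A5[:,2]-A4[:,2],A5[:,0]]
def fk3(q):return cols2(q)@V,frames(q)[5]*rz(-q[6]+np.pi/2)
def ik3(p,Rm,q0,mg=.05,ref=None,w=.003):
    ref=(LO+HI)/2 if ref is None else ref
    f=lambda q:(lambda a:np.r_[a[0]-p,.3*(Rm.inv()*a[1]).as_rotvec(),w*(q-ref)])(fk3(q))
    r=least_squares(f,np.clip(q0,LO+mg+.01,HI-mg-.01),bounds=(LO+mg,HI-mg));a=fk3(r.x)
    return r.x,np.linalg.norm(a[0]-p)*1e3,np.degrees((Rm.inv()*a[1]).magnitude())
def orient(tilt,yaw,roll):
    return R.from_euler("z",yaw,degrees=True)*R.from_matrix(RT)*R.from_euler("y",-tilt,degrees=True)*R.from_euler("z",roll,degrees=True)
E
python3 - <<'E'
from kin3 import *
qn=np.array(manip.read_state()["qpos"])
for tilt,yaw in((30,0),(25,15),(25,-15),(10,30),(10,-30),(20,25),(20,-25),(0,30),(0,-30)):
  for roll in(0,90,-90,180):
    Rm=orient(tilt,yaw,roll);o=[]
    seeds=[qn,[0.3,-.2,0,2.3,-1,.3,0],[0,-.2,.2,2.3,3.5,.3,0],[.5,-.2,-.5,2.2,1.5,.6,0],[-.5,-.2,.5,2.2,1.5,.6,0],[-.5,-.2,.5,2.2,-.8,.6,0]]
    for q0 in seeds:
        bad=0;q=np.array(q0);L=[]
        for ang,d in((349,-.08),(349,0),(320,0),(280,0)):
            q,e,a=ik3(pt(ang,.062,d),Rm,q);bad=max(bad,e,a);L.append(q)
        if bad<3:
            m=min(np.minimum(x-LO,HI-x).min() for x in L);o.append((round(m,2),L[0].round(2).tolist(),L[3].round(2).tolist()))
    if o: print(tilt,yaw,roll,*sorted(o,key=lambda z:-z[0])[:2])
E
```

```text
10 30 0 (np.float64(0.05), [-0.34, 0.46, 1.07, 2.27, 4.36, 1.57, 0.85], [-0.65, 1.12, 1.29, 2.2, 3.75, 1.88, 0.58])
10 30 90 (np.float64(0.05), [1.94, 0.74, -1.42, 2.22, -1.15, 0.67, -0.88], [1.69, 1.08, -1.42, 2.16, -1.06, 0.3, -0.79]) (np.float64(0.05), [-0.33, 0.46, 1.07, 2.27, 4.36, 1.57, -0.72], [0.02, 0.43, 0.44, 2.19, 4.26, 1.28, -0.59])
10 30 -90 (np.float64(0.05), [-0.48, 0.74, 1.29, 2.27, 4.19, 1.82, 2.33], [-0.65, 1.12, 1.29, 2.2, 3.75, 1.89, 2.15])
10 30 180 (np.float64(0.05), [1.91, 0.67, -1.37, 2.22, -1.22, 0.72, -2.4], [1.66, 1.0, -1.37, 2.16, -1.22, 0.37, -2.25]) (np.float64(0.05), [-0.33, 0.46, 1.07, 2.27, 4.36, 1.57, -2.29], [0.12, 0.41, 0.34, 2.18, 4.28, 1.24, -2.15])
0 30 0 (np.float64(0.05), [-0.35, 0.85, 1.12, 2.26, 3.99, 2.01, 0.84], [-0.57, 1.18, 1.14, 2.19, 3.55, 2.01, 0.64]) (np.float64(0.05), [-0.35, 0.85, 1.12, 2.26, 3.99, 2.01, 0.84], [-0.57, 1.18, 1.14, 2.19, 3.55, 2.01, 0.64])
0 30 90 (np.float64(0.11), [0.1, 0.47, 0.6, 2.25, 4.3, 1.63, -0.55], [-0.04, 0.63, 0.52, 2.18, 4.07, 1.58, -0.49]) (np.float64(0.11), [0.1, 0.47, 0.6, 2.25, 4.3, 1.63, -0.55], [-0.04, 0.63, 0.52, 2.18, 4.07, 1.58, -0.49])
0 30 -90 (np.float64(0.05), [-0.35, 0.86, 1.12, 2.26, 3.99, 2.01, 2.41], [-0.57, 1.18, 1.14, 2.19, 3.55, 2.01, 2.21])
0 30 180 (np.float64(0.08), [0.2, 0.44, 0.48, 2.25, 4.33, 1.58, -2.1], [0.15, 0.57, 0.31, 2.17, 4.14, 1.48, -2.01]) (np.float64(0.08), [0.2, 0.44, 0.48, 2.25, 4.33, 1.58, -2.1], [0.15, 0.57, 0.31, 2.17, 4.14, 1.48, -2.01])
```

```bash
python3 - <<'E'
from kin3 import *
for tilt,yaw in[(t,y) for y in(-42,-36,-30,20,25,30,35) for t in(-5,5,12,20)]:
  for roll in(0,90,-90,180):
    Rm=orient(tilt,yaw,roll);o=[]
    seeds=[[.0,.5,-.5,2.2,2,1.6,0],[-.5,.4,.2,2.2,2,1.3,0]] if yaw<0 else [[.1,.45,.6,2.25,4.3,1.6,-.5]]
    for q0 in seeds:
        bad=0;q=np.array(q0);L=[]
        for ang,d in((349,-.08),(349,-.005),(320,-.005),(280,-.005)):
            q,e,a=ik3(pt(ang,.062,d),Rm,q);bad=max(bad,e,a);L.append(q)
        m=min(np.minimum(x-LO,HI-x).min() for x in L);
        if bad<3:o.append((round(m,2),round(bad,1),L[0].round(2).tolist(),L[3].round(2).tolist()))
    if o: print(tilt,yaw,roll,*sorted(o,key=lambda z:-z[0])[:1])
E
```

```text
-5 -42 0 (np.float64(0.05), np.float64(1.5), [0.27, 0.55, -0.79, 2.37, 2.2, 1.79, 2.08], [-0.6, 0.62, 0.04, 2.19, 1.92, 1.52, 1.88])
-5 -42 90 (np.float64(0.05), np.float64(1.2), [0.31, 0.56, -0.83, 2.37, 2.22, 1.81, 0.53], [-0.45, 0.62, -0.11, 2.18, 1.98, 1.58, 0.35])
-5 -42 -90 (np.float64(0.05), np.float64(0.4), [0.44, 0.64, -0.95, 2.37, 2.29, 1.87, -2.55], [0.19, 0.81, -0.77, 2.15, 2.31, 1.89, -2.55])
-5 -42 180 (np.float64(0.05), np.float64(0.8), [0.37, 0.59, -0.88, 2.37, 2.25, 1.83, -1.02], [-0.28, 0.64, -0.29, 2.17, 2.04, 1.66, -1.18])
5 -42 90 (np.float64(0.05), np.float64(2.5), [0.78, 0.71, -1.35, 2.37, 2.24, 1.78, 0.82], [-0.36, 0.46, -0.21, 2.2, 1.9, 1.4, 0.49])
5 -42 -90 (np.float64(0.05), np.float64(1.8), [0.83, 0.85, -1.42, 2.37, 2.35, 1.87, -2.22], [0.1, 0.57, -0.69, 2.18, 2.05, 1.59, -2.55])
5 -42 180 (np.float64(0.05), np.float64(1.8), [0.83, 0.85, -1.42, 2.37, 2.35, 1.87, -0.65], [-0.24, 0.48, -0.34, 2.2, 1.93, 1.44, -1.06])
12 -42 0 (np.float64(0.05), np.float64(2.3), [0.52, 0.18, -1.02, 2.37, 1.85, 1.26, 2.28], [-0.37, 0.36, -0.18, 2.21, 1.8, 1.24, 2.17])
12 -42 9
[... 6408 characters left out ...]
 3.75, 2.01, 2.22])
5 35 180 (np.float64(0.05), np.float64(0.1), [-0.13, 0.55, 0.88, 2.19, 4.36, 1.72, -2.23], [0.08, 0.55, 0.43, 2.12, 4.28, 1.47, -2.12])
12 35 0 (np.float64(0.05), np.float64(0.1), [-0.44, 0.77, 1.29, 2.19, 4.26, 1.88, 0.75], [-0.59, 1.09, 1.29, 2.14, 3.88, 1.92, 0.61])
12 35 90 (np.float64(0.05), np.float64(0.1), [-0.44, 0.77, 1.29, 2.19, 4.26, 1.88, -0.82], [-0.05, 0.47, 0.56, 2.13, 4.36, 1.35, -0.66])
12 35 -90 (np.float64(0.05), np.float64(0.1), [-0.44, 0.77, 1.29, 2.19, 4.26, 1.88, 2.32], [-0.59, 1.09, 1.29, 2.14, 3.88, 1.92, 2.18])
12 35 180 (np.float64(0.05), np.float64(0.1), [-0.39, 0.63, 1.19, 2.19, 4.36, 1.75, -2.35], [-0.05, 0.47, 0.56, 2.13, 4.36, 1.35, -2.23])
```

```bash
cat > plan.py <<'E'
from kin3 import *
from scipy.interpolate import interp1d
Rg=orient(0,25,90)
QG,e,a=ik3(pt(349,.062,-.05)+np.array([-.0,0,.10]),Rg,[.2,.4,.4,2.2,4.1,1.5,-.5])
E
python3 - <<'E'
from plan import *
qn=np.array(manip.read_state()["qpos"])
print(QG.round(2),e,a, fk3(qn)[0]-np.array(manip.read_state()["position"]))
W=[qn,[.7,-.2,0,2.1,-.3,1.2,.1],[.3,-.1,.05,2.1,1.0,1.1,-.2],[.2,.0,.1,2.15,2.2,1.1,-.3],[.2,.2,.2,2.2,3.2,1.3,-.45],QG]
for i in range(5):
  for t in np.linspace(0,1,4)[:-1 if i<4 else None]:
    q=np.array(W[i])*(1-t)+np.array(W[i+1])*t;p,A=fk3(q);z=A.as_matrix()[:,2];print(i,round(t,2),q.round(2),p.round(3),"z",z.round(2),"wrist",(p-.357*z).round(2))
E
```

```text
[ 0.28  0.12  0.31  2.25  4.34  1.27 -0.73] 0.08649625494976254 0.02656410687361717 [-0.00029455 -0.00047283 -0.00382268]
0 0.0 [ 0.94 -0.49 -0.06  2.37 -1.26  0.99  0.16] [ 0.436 -0.171  0.349] z [ 0.89  0.15 -0.44] wrist [ 0.12 -0.22  0.5 ]
0 0.33 [ 0.86 -0.39 -0.04  2.28 -0.94  1.06  0.14] [ 0.414 -0.158  0.292] z [ 0.72  0.25 -0.65] wrist [ 0.16 -0.25  0.52]
0 0.67 [ 0.78 -0.3  -0.02  2.19 -0.62  1.13  0.12] [ 0.375 -0.173  0.242] z [ 0.48  0.26 -0.84] wrist [ 0.2  -0.27  0.54]
1 0.0 [ 0.7 -0.2  0.   2.1 -0.3  1.2  0.1] [ 0.33  -0.216  0.21 ] z [ 0.22  0.18 -0.96] wrist [ 0.25 -0.28  0.55]
1 0.33 [ 0.57 -0.17  0.02  2.1   0.13  1.17  0.  ] [ 0.284 -0.293  0.188] z [-0.03 -0.12 -0.99] wrist [ 0.29 -0.25  0.54]
1 0.67 [ 0.43 -0.13  0.03  2.1   0.57  1.13 -0.1 ] [ 0.285 -0.381  0.218] z [-0.13 -0.47 -0.87] wrist [ 0.33 -0.21  0.53]
2 0.0 [ 0.3  -0.1   0.05  2.1   1.    1.1  -0.2 ] [ 0.343 -0.445  0.288] z [-0.06 -0.77 -0.63] wrist [ 0.36 -0.17  0.51]
2 0.33 [ 0.27 -0.07  0.07  2.12  1.4   1.1  -0.23] [ 0.379 -0.495  0.364] z [ 0.03 -0.94 -0.35] wrist [ 0.37 -0.16  0.49]
2 0.67 [ 0.2
[... 251 characters left out ...]
 0.13  2.17  2.53  1.17 -0.35] [ 0.57  -0.426  0.528] z [ 0.56 -0.75  0.36] wrist [ 0.37 -0.16  0.4 ]
3 0.67 [ 0.2   0.13  0.17  2.18  2.87  1.23 -0.4 ] [ 0.618 -0.365  0.525] z [ 0.71 -0.54  0.45] wrist [ 0.36 -0.17  0.36]
4 0.0 [ 0.2   0.2   0.2   2.2   3.2   1.3  -0.45] [ 0.657 -0.286  0.494] z [ 0.85 -0.27  0.45] wrist [ 0.35 -0.19  0.33]
4 0.33 [ 0.23  0.17  0.24  2.22  3.58  1.29 -0.54] [ 0.662 -0.206  0.472] z [0.93 0.02 0.38] wrist [ 0.33 -0.21  0.34]
4 0.67 [ 0.25  0.15  0.27  2.23  3.96  1.28 -0.63] [ 0.643 -0.133  0.422] z [0.93 0.28 0.22] wrist [ 0.31 -0.23  0.34]
4 1.0 [ 0.28  0.12  0.31  2.25  4.34  1.27 -0.73] [ 0.598 -0.077  0.351] z [0.87 0.49 0.  ] wrist [ 0.29 -0.25  0.35]
```

```bash
cat > step.py <<'E'
import sys
from plan import *
qn=[.9387,-.4854,-.06,2.3732,-1.26,.9853,.1587]
W=np.array([qn,[.7,-.2,0,2.1,-.3,1.2,.1],[.3,-.1,.05,2.1,1.0,1.1,-.2],[.2,.0,.1,2.15,2.2,1.1,-.3],[.2,.2,.2,2.2,3.2,1.3,-.45],QG])
st=manip.read_state();R0=R.from_quat(st["eef_rot"]);P0=np.array(st["position"])
print("t",round(st["clock"],2),"q",np.round(st["qpos"],2),"p",P0.round(3),"F",np.round(st["wrist_force"],1))
for u in map(float,sys.argv[1:]):
    q=interp1d(np.arange(6),W,axis=0)(u);p,A=fk3(q)
    print(u,(R0.inv().apply(p-P0)).round(3).tolist(),(R0.inv()*A).as_rotvec(degrees=True).round(1).tolist(),"ang",np.degrees((R0.inv()*A).magnitude()).round(0))
E
python3 step.py .5 1 1.3
```

```text
t 2.65 q [ 0.94 -0.49 -0.06  2.37 -1.26  0.99  0.16] p [ 0.436 -0.171  0.352] F [-0.2 -0.   1. ]
0.5 [-0.094, -0.021, 0.004] [14.0, -21.2, -15.0] ang 30.0
1.0 [-0.179, 0.016, -0.038] [25.2, -44.1, -29.7] ang 59.0
1.3 [-0.226, 0.073, -0.077] [25.6, -62.4, -42.8] ang 80.0
```

```bash
cat > chain.py <<'E'
import sys
from plan import *
import step as S
E
cat >> step.py <<'E'
print("chain");Rp,Pp=R0,P0
for u in map(float,sys.argv[1:]):
    p,A=fk3(interp1d(np.arange(6),W,axis=0)(u))
    print(u,Rp.inv().apply(p-Pp).round(3).tolist(),(Rp.inv()*A).as_rotvec(degrees=True).round(1).tolist(),(Rp.inv()*A).magnitude()*57.3);Rp,Pp=A,p
E
rm chain.py; python3 step.py .5 1 1.45 1.85 | sed -n '/chain/,$p'
```

```text
chain
0.5 [-0.094, -0.021, 0.004] [14.0, -21.2, -15.0] 29.503687976947678
1.0 [-0.101, 0.006, -0.012] [11.7, -23.1, -14.0] 29.474022967459344
1.45 [-0.117, 0.03, -0.014] [1.2, -30.1, -14.4] 33.42679654217776
1.85 [-0.085, 0.074, -0.036] [-6.6, -25.9, -14.0] 30.16330129314305
```

Emit:
apply_moves:
  increments:
    - [[-0.019,-0.004,0.001],[2.8,-4.2,-3],-1]
    - [[-0.038,-0.008,0.002],[5.6,-8.5,-6],-1]
    - [[-0.056,-0.013,0.002],[8.4,-12.7,-9],-1]
    - [[-0.075,-0.017,0.003],[11.2,-17,-12],-1]
    - [[-0.094,-0.021,0.004],[14,-21.2,-15],-1]

```text
clock: 3.07
position: [0.3959, -0.1643, 0.2661]
eef_rot: [0.895, 0.274, 0.349, -0.042]
wrist_force: [-0.8, -0.0, -1.1]
gripper_width: 0.0
gripper_force: 0.0
```

Emit:
apply_moves:
  increments:
    - [[-0.02,0.001,-0.002],[2.3,-4.6,-2.8],-1]
    - [[-0.04,0.002,-0.005],[4.7,-9.2,-5.6],-1]
    - [[-0.06,0.004,-0.007],[7,-13.9,-8.4],-1]
    - [[-0.08,0.005,-0.01],[9.4,-18.5,-11.2],-1]
    - [[-0.101,0.006,-0.012],[11.7,-23.1,-14],-1]

```text
clock: 3.48
position: [0.3306, -0.2197, 0.2106]
eef_rot: [0.898, 0.416, 0.137, -0.034]
wrist_force: [0.0, 0.3, -1.1]
gripper_width: -0.003
gripper_force: 0.0
```

```bash
python3 step.py 1.0 1.45 1.85 2.2 2.5 2.8
```

```text
t 3.48 q [ 0.97 -0.19 -0.24  2.08 -0.34  1.21  0.16] p [ 0.331 -0.22   0.211] F [ 0.   0.3 -1.1]
1.0 [0.002, -0.002, 0.001] [-0.1, 0.1, 0.0] ang 0.0
1.45 [-0.115, 0.028, -0.012] [1.1, -30.0, -14.4] ang 33.0
1.85 [-0.15, 0.118, -0.08] [-5.0, -54.8, -30.4] ang 63.0
2.2 [-0.14, 0.199, -0.155] [-11.0, -74.7, -44.2] ang 87.0
2.5 [-0.109, 0.254, -0.218] [-15.0, -91.0, -55.8] ang 108.0
2.8 [-0.04, 0.299, -0.265] [-20.3, -106.2, -68.5] ang 128.0
chain
1.0 [0.002, -0.002, 0.001] [-0.1, 0.1, 0.0] 0.15090208079591066
1.45 [-0.117, 0.03, -0.014] [1.2, -30.1, -14.4] 33.42679654217776
1.85 [-0.085, 0.074, -0.036] [-6.6, -25.9, -14.0] 30.16330129314305
2.2 [-0.087, 0.063, -0.028] [-6.3, -21.1, -11.7] 24.87595636854277
2.5 [-0.078, 0.042, -0.013] [-4.4, -17.0, -10.2] 20.327855743261463
2.8 [-0.077, 0.052, -0.019] [-5.8, -16.8, -10.0] 20.424493925517115
```

Emit:
apply_moves:
  increments:
    - [[-0.023,0.006,-0.002],[0.2,-6,-2.9],-1]
    - [[-0.046,0.011,-0.005],[0.4,-12,-5.8],-1]
    - [[-0.069,0.017,-0.007],[0.7,-18,-8.6],-1]
    - [[-0.092,0.022,-0.01],[0.9,-24,-11.5],-1]
    - [[-0.115,0.028,-0.012],[1.1,-30,-14.4],-1]

```text
clock: 3.9
position: [0.2788, -0.3249, 0.1924]
eef_rot: [0.844, 0.52, -0.101, 0.085]
wrist_force: [-0.6, -0.5, -1.0]
gripper_width: -0.001
gripper_force: 0.0
```

Emit:
apply_moves:
  increments:
    - [[-0.017,0.015,-0.007],[-1.3,-5.2,-2.8],-1]
    - [[-0.034,0.03,-0.014],[-2.6,-10.4,-5.6],-1]
    - [[-0.051,0.044,-0.022],[-4,-15.5,-8.4],-1]
    - [[-0.068,0.059,-0.029],[-5.3,-20.7,-11.2],-1]
    - [[-0.085,0.074,-0.036],[-6.6,-25.9,-14],-1]

```text
clock: 4.32
position: [0.3113, -0.4217, 0.2519]
eef_rot: [0.725, 0.591, -0.266, 0.234]
wrist_force: [0.0, -0.1, -0.3]
gripper_width: 0.002
gripper_force: 0.0
```

Emit:
apply_moves:
  increments:
    - [[-0.022,0.016,-0.007],[-1.6,-5.3,-2.9],-1]
    - [[-0.044,0.032,-0.014],[-3.2,-10.6,-5.8],-1]
    - [[-0.065,0.047,-0.021],[-4.7,-15.8,-8.8],-1]
    - [[-0.087,0.063,-0.028],[-6.3,-21.1,-11.7],-1]
    - [[-0.087,0.063,-0.028],[-6.3,-21.1,-11.7],-1]

```text
clock: 4.73
position: [0.3622, -0.4795, 0.3317]
eef_rot: [0.586, 0.623, -0.384, 0.349]
wrist_force: [0.2, -0.1, -0.2]
gripper_width: -0.003
gripper_force: 0.0
```

```bash
python3 step.py 2.2 2.65 3.0 3.4 3.7 4 4.33 4.66 5| grep -v ang
```

```text
t 4.73 q [ 0.91 -0.06 -0.55  2.08  1.21  1.07 -0.21] p [ 0.362 -0.48   0.332] F [ 0.2 -0.1 -0.2]
chain
2.2 [-0.0, -0.001, -0.0] [0.2, 0.2, -0.0] 0.23392714527321368
2.65 [-0.11, 0.071, -0.031] [-7.2, -25.4, -15.4] 30.518776912111132
3.0 [-0.088, 0.068, -0.028] [-7.7, -19.5, -11.4] 23.90302548294953
3.4 [-0.058, 0.047, -0.012] [-4.0, -17.4, -10.8] 20.85741615384822
3.7 [-0.049, 0.049, -0.018] [-5.3, -13.4, -6.3] 15.744492748133792
4.0 [-0.055, 0.06, -0.026] [-6.9, -13.6, -4.4] 15.942004961545857
4.33 [-0.069, 0.037, -0.027] [-9.0, -15.1, -2.4] 17.756178327305804
4.66 [-0.064, 0.052, -0.035] [-11.0, -13.7, -2.3] 17.75660923096901
5.0 [-0.064, 0.068, -0.043] [-13.2, -12.6, -1.9] 18.37757349442821
```

Emit:
apply_moves:
  increments:
    - [[-0.022,0.014,-0.006],[-1.4,-5.1,-3.1],-1]
    - [[-0.044,0.028,-0.012],[-2.9,-10.2,-6.2],-1]
    - [[-0.066,0.043,-0.019],[-4.3,-15.2,-9.2],-1]
    - [[-0.088,0.057,-0.025],[-5.8,-20.3,-12.3],-1]
    - [[-0.11,0.071,-0.031],[-7.2,-25.4,-15.4],-1]

```text
clock: 5.15
position: [0.4397, -0.5016, 0.4372]
eef_rot: [0.379, 0.626, -0.506, 0.457]
wrist_force: [-0.5, -0.7, 1.0]
gripper_width: -0.001
gripper_force: 0.0
```

Emit:
apply_moves:
  increments:
    - [[-0.022,0.017,-0.007],[-1.9,-4.9,-2.8],-1]
    - [[-0.044,0.034,-0.014],[-3.8,-9.8,-5.7],-1]
    - [[-0.066,0.051,-0.021],[-5.8,-14.6,-8.6],-1]
    - [[-0.088,0.068,-0.028],[-7.7,-19.5,-11.4],-1]
    - [[-0.088,0.068,-0.028],[-7.7,-19.5,-11.4],-1]

```text
clock: 5.57
position: [0.5246, -0.4616, 0.5041]
eef_rot: [0.193, 0.606, -0.562, 0.529]
wrist_force: [-0.6, -0.4, -0.0]
gripper_width: -0.003
gripper_force: 0.0
```

```bash
python3 step.py 3.0 3.4 4 4.5 5| grep -v ang
```

```text
t 5.57 q [ 0.87  0.03 -0.58  2.13  2.2   1.11 -0.29] p [ 0.525 -0.462  0.504] F [-0.6 -0.4 -0. ]
chain
3.0 [-0.001, 0.0, -0.0] [0.0, -0.0, -0.1] 0.11194466147159797
3.4 [-0.058, 0.047, -0.012] [-4.0, -17.4, -10.8] 20.85741615384822
4.0 [-0.089, 0.111, -0.061] [-12.4, -26.9, -10.9] 31.585399274551197
4.5 [-0.097, 0.06, -0.053] [-14.4, -22.4, -3.7] 26.868461533119703
5.0 [-0.089, 0.092, -0.071] [-18.8, -19.1, -3.0] 26.96921274943792
```

Emit:
apply_moves:
  increments:
    - [[-0.019,0.016,-0.004],[-1.3,-5.8,-3.6],-1]
    - [[-0.038,0.031,-0.008],[-2.7,-11.6,-7.2],-1]
    - [[-0.058,0.047,-0.012],[-4,-17.4,-10.8],-1]
    - [[-0.058,0.047,-0.012],[-4,-17.4,-10.8],-1]

```text
clock: 5.9
position: [0.5787, -0.4176, 0.5273]
eef_rot: [-0.03, -0.555, 0.611, -0.564]
wrist_force: [-0.5, -1.1, -0.4]
gripper_width: -0.002
gripper_force: 0.0
```

Emit:
apply_moves:
  increments:
    - [[-0.018,0.022,-0.012],[-2.5,-5.4,-2.2],-1]
    - [[-0.036,0.044,-0.024],[-5,-10.8,-4.4],-1]
    - [[-0.053,0.067,-0.037],[-7.4,-16.1,-6.5],-1]
    - [[-0.071,0.089,-0.049],[-9.9,-21.5,-8.7],-1]
    - [[-0.089,0.111,-0.061],[-12.4,-26.9,-10.9],-1]

```text
clock: 6.32
position: [0.6545, -0.2888, 0.4927]
eef_rot: [-0.223, 0.472, -0.589, 0.617]
wrist_force: [-0.3, 0.2, 0.5]
gripper_width: 0.001
gripper_force: 0.0
```

```bash
python3 step.py 4 4.5 5| grep -v ang
```

```text
t 6.32 q [ 0.85  0.22 -0.5   2.2   3.23  1.29 -0.32] p [ 0.655 -0.289  0.493] F [-0.3  0.2  0.5]
chain
4.0 [-0.004, 0.001, 0.001] [-0.3, -0.3, -0.2] 0.4624807250177703
4.5 [-0.097, 0.06, -0.053] [-14.4, -22.4, -3.7] 26.868461533119703
5.0 [-0.089, 0.092, -0.071] [-18.8, -19.1, -3.0] 26.96921274943792
```

Emit:
apply_moves:
  increments:
    - [[-0.02,0.012,-0.01],[-2.9,-4.5,-0.8],-1]
    - [[-0.04,0.024,-0.021],[-5.9,-9.1,-1.5],-1]
    - [[-0.061,0.037,-0.031],[-8.8,-13.6,-2.3],-1]
    - [[-0.081,0.049,-0.042],[-11.8,-18.2,-3.1],-1]
    - [[-0.101,0.061,-0.052],[-14.7,-22.7,-3.9],-1]

```text
clock: 6.73
position: [0.656, -0.1677, 0.4518]
eef_rot: [-0.426, 0.405, -0.49, 0.644]
wrist_force: [0.7, 1.3, -0.5]
gripper_width: -0.002
gripper_force: 0.0
```

Emit:
apply_moves:
  increments:
    - [[-0.018,0.018,-0.014],[-3.8,-3.8,-0.6],-1]
    - [[-0.036,0.037,-0.028],[-7.5,-7.6,-1.2],-1]
    - [[-0.053,0.055,-0.043],[-11.3,-11.5,-1.8],-1]
    - [[-0.071,0.074,-0.057],[-15,-15.3,-2.4],-1]
    - [[-0.089,0.092,-0.071],[-18.8,-19.1,-3],-1]

```text
clock: 7.15
position: [0.5988, -0.0776, 0.3525]
eef_rot: [-0.61, 0.356, -0.358, 0.611]
wrist_force: [0.1, -0.3, -0.9]
gripper_width: -0.001
gripper_force: 0.0
```

```bash
cat > g2.py <<'E'
import sys
from plan import *
# args: tilt yaw roll then ang,r_mm,d_mm[,dz_mm] ...
t,y,r=map(float,sys.argv[1:4]);Rg=orient(t,y,r);st=manip.read_state();R0=R.from_quat(st["eef_rot"]);P0=np.array(st["position"])
rel=P0-C;print("t",round(st["clock"],2),"q",np.round(st["qpos"],2),"tip ang",round(np.degrees(np.arctan2(-rel@LF,rel@UP))%360,1),"r",round(np.hypot(rel@LF,rel@UP)*1e3,1),"d",round(rel@AX*1e3,1),"F",np.round(st["wrist_force"],1))
Rp,Pp,q=R0,P0,np.array(st["qpos"])
for a in sys.argv[4:]:
    v=[float(x) for x in a.split(",")]+[0];p=pt(v[0],v[1]/1e3,v[2]/1e3)+UP*v[3]/1e3
    q,e,an=ik3(p,Rg,q,ref=q,mg=.02)
    print(a,"from start",(R0.inv().apply(p-P0)*1e3).round(1).tolist(),"chain",(Rp.inv().apply(p-Pp)*1e3).round(1).tolist(),(Rp.inv()*Rg).as_rotvec(degrees=True).round(1).tolist(),"ik",round(e,1),round(an,1),q.round(2));Rp,Pp=Rg,p
E
python3 g2.py 0 25 90 349,62,-50 349,62,-5 320,62,-5 280,62,-5 280,62,-50
```

```text
t 7.15 q [ 0.94  0.12 -0.38  2.25  4.37  1.2  -0.7 ] tip ang 356.0 r 162.8 d -49.4 F [ 0.1 -0.3 -0.9]
349,62,-50 from start [-0.9, 101.6, -0.5] chain [-0.9, 101.6, -0.5] [-0.1, -0.1, 0.1] ik 0.0 0.0 [ 0.93  0.39 -0.35  2.24  4.36  1.24 -0.44]
349,62,-5 from start [18.0, 101.7, 40.3] chain [19.0, 0.0, 40.8] [0.0, 0.0, 0.0] ik 0.0 0.0 [ 0.88  0.44 -0.38  2.16  4.33  1.18 -0.45]
320,62,-5 from start [-7.4, 115.1, 52.1] chain [-25.4, 13.4, 11.8] [0.0, 0.0, 0.0] ik 0.0 0.0 [ 0.85  0.45 -0.41  2.2   4.26  1.16 -0.38]
280,62,-5 from start [-26.7, 151.8, 60.9] chain [-19.2, 36.7, 9.0] [0.0, 0.0, 0.0] ik 0.0 0.0 [ 0.82  0.54 -0.42  2.22  4.21  1.17 -0.26]
280,62,-50 from start [-45.6, 151.7, 20.1] chain [-19.0, -0.0, -40.8] [0.0, 0.0, 0.0] ik 0.0 0.0 [ 0.87  0.5  -0.39  2.3   4.25  1.23 -0.25]
```

Emit:
apply_moves:
  increments:
    - [[0,0.025,0],[0,0,0],-1]
    - [[0,0.05,0],[0,0,0],-1]
    - [[0,0.075,0],[0,0,0],-1]
    - [[0,0.1,0],[0,0,0],-1]
    - [[0,0.102,0],[0,0,0],-1]

```text
clock: 7.57
position: [0.5994, -0.078, 0.2466]
eef_rot: [-0.609, 0.358, -0.357, 0.611]
wrist_force: [-1.4, 1.0, -0.4]
gripper_width: 0.003
gripper_force: 0.0
```

```bash
python3 g2.py 0 25 90 349,62,-50 349,62,-5; python3 -c "
from h import *
s=look('side',[]);yellow(s);t=look('top',[])
cv2.imwrite('pics/c2.png',np.hstack([cv2.resize(s['img'][170:290,280:400],None,fx=3.3,fy=4,interpolation=2),cv2.resize(t['img'][140:260,270:390],(400,480),interpolation=2)]))"
```

```text
t 7.57 q [ 0.92  0.38 -0.37  2.28  4.33  1.24 -0.41] tip ang 349.1 r 57.7 d -48.9 F [-1.4  1.  -0.4]
349,62,-50 from start [-1.3, -4.2, -0.6] chain [-1.3, -4.2, -0.6] [-0.0, -0.2, -0.2] ik 0.0 0.0 [ 0.92  0.39 -0.35  2.24  4.36  1.24 -0.44]
349,62,-5 from start [17.5, -4.3, 40.3] chain [19.0, 0.0, 40.8] [0.0, 0.0, 0.0] ik 0.0 0.0 [ 0.88  0.44 -0.38  2.16  4.33  1.18 -0.45]
yellow 11 325.90909090909093 253.36363636363637 r 0.06988554587864887 ang 130.07735960153815
```

View pics/c2.png

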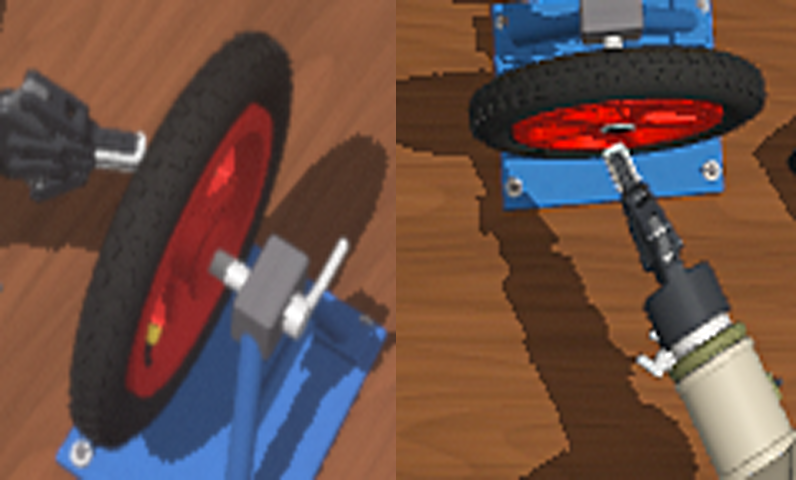

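Emit:
apply_moves:
  increments:
    - [[0.004,-0.001,0.008],[0,0,0],-1]
    - [[0.008,-0.002,0.016],[0,0,0],-1]
    - [[0.012,-0.003,0.025],[0,0,0],-1]
    - [[0.015,-0.003,0.033],[0,0,0],-1]
    - [[0.018,-0.003,0.04],[0,0,0],-1]

```text
clock: 8.08
position: [0.6436, -0.0708, 0.2531]
eef_rot: [0.612, -0.353, 0.356, -0.611]
wrist_force: [-0.2, 0.5, -0.3]
gripper_width: -0.003
gripper_force: 0.0
```

```bash
python3 g2.py 0 25 90 345,62,-5 340,62,-5 335,62,-5 325,62,-5 315,62,-5 305,62,-5 295,62,-5 285,62,-5; python3 -c "
from h import *
yellow(look('side',[]))"
```

```text
t 8.08 q [ 0.87  0.42 -0.39  2.2   4.3   1.18 -0.42] tip ang 347.0 r 64.8 d -4.3 F [-0.2  0.5 -0.3]
345,62,-5 from start [-1.7, 3.2, 0.0] chain [-1.7, 3.2, 0.0] [-0.1, 0.3, 0.2] ik 0.0 0.0 [ 0.87  0.43 -0.38  2.17  4.32  1.17 -0.44]
340,62,-5 from start [-6.3, 4.8, 2.2] chain [-4.7, 1.6, 2.2] [0.0, 0.0, 0.0] ik 0.0 0.0 [ 0.87  0.43 -0.39  2.18  4.31  1.17 -0.43]
335,62,-5 from start [-10.9, 6.9, 4.3] chain [-4.5, 2.1, 2.1] [0.0, 0.0, 0.0] ik 0.0 0.0 [ 0.86  0.44 -0.39  2.18  4.29  1.17 -0.42]
325,62,-5 from start [-19.4, 12.3, 8.3] chain [-8.5, 5.4, 4.0] [0.0, 0.0, 0.0] ik 0.0 0.0 [ 0.85  0.44 -0.4   2.2   4.27  1.17 -0.39]
315,62,-5 from start [-26.9, 19.2, 11.9] chain [-7.5, 6.9, 3.5] [0.0, 0.0, 0.0] ik 0.0 0.0 [ 0.85  0.46 -0.41  2.21  4.25  1.16 -0.36]
305,62,-5 from start [-33.2, 27.4, 14.8] chain [-6.3, 8.3, 2.9] [0.0, 0.0, 0.0] ik 0.0 0.0 [ 0.84  0.47 -0.41  2.21  4.24  1.16 -0.33]
295,62,-5 from start [-38.1, 36.8, 17.1] chain [-4.9, 9.4, 2.3] [0.0, 0.0, 0.0] ik 0.0 0.0 [ 0.83  0.5  -0.41  2.22  4.22  1.17 -0.3 ]
285,62,-5 from start [-41.5, 46.9, 18.7] chain [-3.4, 10.2, 1.6] [0.0, 0.0, 0.0] ik 0.0 0.0 [ 0.82  0.52 -0.42  2.22  4.22  1.17 -0.27]
yellow 11 325.90909090909093 253.36363636363637 r 0.06988554587864887 ang 130.07735960153815
```

Emit:
apply_moves:
  increments:
    - [[-0.003,0.003,0.001],[0,0,0],-1]
    - [[-0.006,0.0045,0.002],[0,0,0],-1]
    - [[-0.008,0.0055,0.003],[0,0,0],-1]
    - [[-0.0105,0.0065,0.004],[0,0,0],-1]
    - [[-0.0125,0.0078,0.005],[0,0,0],-1]

```text
clock: 8.55
position: [0.64, -0.0576, 0.2438]
eef_rot: [0.612, -0.354, 0.355, -0.611]
wrist_force: [0.1, 0.6, -0.5]
gripper_width: 0.002
gripper_force: 0.0
```

```bash
python3 g2.py 0 25 90 330,62,-5 322,62,-5 314,62,-5 ; python3 -c "
from h import *
yellow(look('side',[]))"
```

```text
t 8.55 q [ 0.86  0.43 -0.4   2.22  4.27  1.17 -0.38] tip ang 332.5 r 60.7 d -6.8 F [ 0.1  0.6 -0.5]
330,62,-5 from start [-1.9, 0.1, 2.9] chain [-1.9, 0.1, 2.9] [0.0, 0.3, 0.1] ik 0.0 0.0 [ 0.86  0.44 -0.4   2.19  4.28  1.17 -0.41]
322,62,-5 from start [-8.4, 4.9, 5.9] chain [-6.5, 4.8, 3.0] [0.0, 0.0, 0.0] ik 0.0 0.0 [ 0.85  0.45 -0.4   2.2   4.27  1.17 -0.38]
314,62,-5 from start [-14.2, 10.7, 8.7] chain [-5.8, 5.8, 2.7] [0.0, 0.0, 0.0] ik 0.0 0.0 [ 0.84  0.46 -0.41  2.21  4.25  1.16 -0.36]
yellow 11 325.90909090909093 253.36363636363637 r 0.06988554587864887 ang 130.07735960153815
```

Emit:
apply_moves:
  increments:
    - [[-0.002,0.001,0.002],[0,0,0],-1]
    - [[-0.004,0.002,0.003],[0,0,0],-1]
    - [[-0.006,0.003,0.004],[0,0,0],-1]
    - [[-0.008,0.0045,0.005],[0,0,0],-1]
    - [[-0.01,0.006,0.006],[0,0,0],-1]

```text
clock: 9.02
position: [0.6408, -0.047, 0.2382]
eef_rot: [0.612, -0.354, 0.356, -0.611]
wrist_force: [-0.9, -4.8, 1.1]
gripper_width: -0.003
gripper_force: 1.8
```

```bash
python3 g2.py 0 25 90 314,62,-5 308,62,-5 302,62,-5; python3 -c "
from h import *
yellow(look('side',[]))"
```

```text
t 9.02 q [ 0.84  0.43 -0.41  2.24  4.24  1.17 -0.35] tip ang 321.4 r 61.7 d -5.1 F [-0.9 -4.8  1.1]
314,62,-5 from start [-5.5, 5.1, 2.7] chain [-5.5, 5.1, 2.7] [-0.0, 0.2, 0.2] ik 0.0 0.0 [ 0.84  0.46 -0.41  2.21  4.25  1.16 -0.36]
308,62,-5 from start [-9.4, 10.0, 4.5] chain [-3.9, 4.9, 1.8] [0.0, 0.0, 0.0] ik 0.0 0.0 [ 0.84  0.47 -0.41  2.21  4.24  1.16 -0.34]
302,62,-5 from start [-12.7, 15.3, 6.1] chain [-3.4, 5.3, 1.6] [0.0, 0.0, 0.0] ik 0.0 0.0 [ 0.83  0.48 -0.41  2.21  4.23  1.17 -0.32]
yellow 4 325.25 253.0 r 0.06805061653907651 ang 123.41951139105656
```

Emit:
apply_moves:
  increments:
    - [[-0.002,0.0017,0.001],[0,0,0],-1]
    - [[-0.004,0.0035,0.0018],[0,0,0],-1]
    - [[-0.0055,0.005,0.0027],[0,0,0],-1]
    - [[-0.007,0.007,0.0035],[0,0,0],-1]
    - [[-0.0085,0.0088,0.004],[0,0,0],-1]

```text
clock: 9.48
position: [0.6399, -0.0366, 0.2292]
eef_rot: [0.612, -0.354, 0.356, -0.611]
wrist_force: [-0.1, -3.0, 2.6]
gripper_width: -0.002
gripper_force: 1.7
```

Emit:
apply_moves:
  increments:
    - [[-0.0014,0.002,0.0006],[0,0,0],-1]
    - [[-0.0028,0.004,0.0012],[0,0,0],-1]
    - [[-0.0042,0.0062,0.0018],[0,0,0],-1]
    - [[-0.0055,0.0085,0.0024],[0,0,0],-1]
    - [[-0.0067,0.011,0.003],[0,0,0],-1]

```text
clock: 9.9
position: [0.6391, -0.0293, 0.2182]
eef_rot: [0.612, -0.354, 0.355, -0.611]
wrist_force: [-0.1, -3.5, 3.4]
gripper_width: -0.003
gripper_force: 1.7
```

```bash
python3 g2.py 0 25 90 290,62,-5 284,62,-5 278,62,-5 272,62,-5; python3 -c "
from h import *
s=look('side',[('spot_point','valve'),('spot_point','spoke')]);yellow(s);look('top',[('spot_point','valve'),('spot_point','spoke')])"
```

```text
t 9.9 q [ 0.82  0.48 -0.43  2.26  4.2   1.17 -0.28] tip ang 296.6 r 63.0 d -5.5 F [-0.1 -3.5  3.4]
290,62,-5 from start [-1.6, 6.9, 1.3] chain [-1.6, 6.9, 1.3] [-0.0, 0.3, 0.2] ik 0.0 0.0 [ 0.82  0.51 -0.41  2.22  4.22  1.17 -0.29]
284,62,-5 from start [-3.3, 13.1, 2.1] chain [-1.7, 6.2, 0.8] [0.0, 0.0, 0.0] ik 0.0 0.0 [ 0.82  0.53 -0.41  2.22  4.21  1.17 -0.27]
278,62,-5 from start [-4.4, 19.5, 2.6] chain [-1.1, 6.4, 0.5] [0.0, 0.0, 0.0] ik 0.0 0.0 [ 0.82  0.54 -0.41  2.22  4.21  1.18 -0.25]
272,62,-5 from start [-5.0, 26.0, 2.9] chain [-0.5, 6.5, 0.2] [0.0, 0.0, 0.0] ik 0.0 0.0 [ 0.82  0.56 -0.41  2.22  4.21  1.18 -0.24]
side spot_point spoke 0.59 [ 0.6399 -0.1327  0.1398]
no yellow
top spot_point spoke 0.92 [ 0.6457 -0.1363  0.1463]
```

Emit:
apply_moves:
  increments:
    - [[-0.0005,0.0025,0.0004],[0,0,0],-1]
    - [[-0.001,0.005,0.0008],[0,0,0],-1]
    - [[-0.0018,0.0077,0.0012],[0,0,0],-1]
    - [[-0.0025,0.0105,0.0017],[0,0,0],-1]
    - [[-0.0032,0.0132,0.002],[0,0,0],-1]

```text
clock: 10.62
position: [0.6395, -0.0263, 0.205]
eef_rot: [0.612, -0.354, 0.356, -0.611]
wrist_force: [-1.4, -3.1, 4.0]
gripper_width: -0.005
gripper_force: 2.2
```

Emit:
apply_moves:
  increments:
    - [[-0.0004,0.0025,0.0002],[0,0,0],-1]
    - [[-0.0008,0.005,0.0004],[0,0,0],-1]
    - [[-0.0011,0.0078,0.0005],[0,0,0],-1]
    - [[-0.0014,0.0104,0.0006],[0,0,0],-1]
    - [[-0.0016,0.013,0.0007],[0,0,0],-1]

```text
clock: 11.03
position: [0.6392, -0.0239, 0.1919]
eef_rot: [0.612, -0.354, 0.355, -0.611]
wrist_force: [-1.2, -0.4, 4.9]
gripper_width: 0.003
gripper_force: 2.0
```

```bash
python3 g2.py 0 25 90 272,62,-5 266,62,-5 260,62,-5; python3 -c "
from h import *
s=look('side',[('spot_point','valve'),('spot_point','spoke')]);t=look('top',[('spot_point','valve'),('spot_point','spoke')])
cv2.imwrite('pics/c3.png',np.hstack([cv2.resize(s['img'][170:290,280:400],None,fx=3.3,fy=4,interpolation=2),cv2.resize(t['img'][140:200,285:385],(400,480),interpolation=2)]))"
```

```text
t 11.03 q [ 0.81  0.55 -0.42  2.25  4.19  1.19 -0.21] tip ang 271.8 r 61.7 d -5.0 F [-1.2 -0.4  4.9]
272,62,-5 from start [-0.2, -0.2, 0.1] chain [-0.2, -0.2, 0.1] [-0.0, 0.3, 0.2] ik 0.0 0.0 [ 0.81  0.56 -0.41  2.22  4.21  1.18 -0.24]
266,62,-5 from start [-0.2, 6.3, 0.1] chain [0.1, 6.5, -0.0] [0.0, 0.0, 0.0] ik 0.0 0.0 [ 0.81  0.58 -0.4   2.21  4.21  1.19 -0.22]
260,62,-5 from start [0.5, 12.7, -0.3] chain [0.7, 6.4, -0.3] [0.0, 0.0, 0.0] ik 0.0 0.0 [ 0.81  0.6  -0.4   2.21  4.21  1.19 -0.21]
side spot_point valve 0.51 [ 0.648  -0.0875  0.1955]
side spot_point valve 0.44 [ 0.4026 -0.3612  0.002 ]
side spot_point spoke 0.82 [ 0.643  -0.1498  0.1671]
top spot_point valve 0.59 [0.3758 0.2585 0.0008]
top spot_point valve 0.42 [ 0.649  -0.0818  0.1918]
top spot_point spoke 0.96 [ 0.6465 -0.149   0.1733]
```

View pics/c3.png

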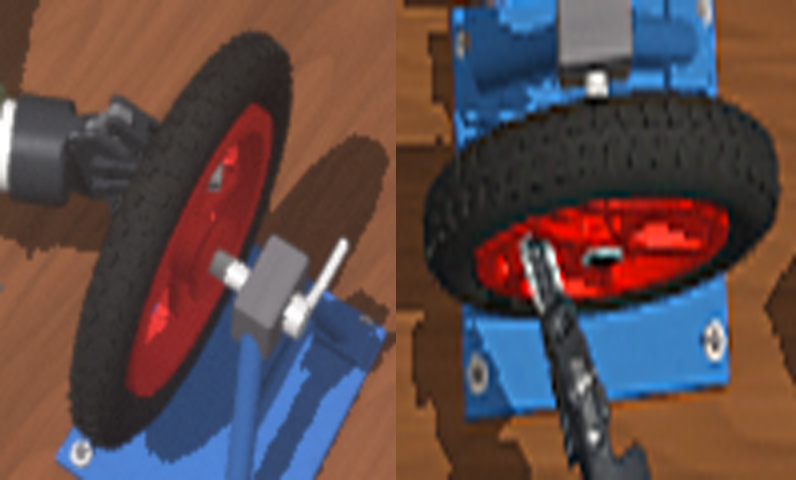

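Emit:
apply_moves:
  increments:
    - [[0,-0.003,0],[0,0,0],-1]
    - [[0,-0.006,0],[0,0,0],-1]
    - [[-0.006,-0.008,-0.014],[0,0,0],-1]
    - [[-0.013,-0.008,-0.028],[0,0,0],-1]
    - [[-0.019,-0.008,-0.041],[0,0,0],-1]

```text
clock: 11.75
position: [0.5934, -0.0278, 0.2003]
eef_rot: [0.612, -0.354, 0.356, -0.611]
wrist_force: [0.8, 0.0, -0.6]
gripper_width: -0.004
gripper_force: 0.0
```

```bash
python3 g2.py 0 25 90 359,62,-50 359,62,-5; python3 -c "
from h import *
for c in('side','top'):
  for i in range(2):look(c,[('spot_point','spoke'),('spot_point','valve')])"
```

```text
t 11.75 q [ 0.86  0.48 -0.4   2.34  4.23  1.24 -0.22] tip ang 279.6 r 62.2 d -50.9 F [ 0.8  0.  -0.6]
359,62,-50 from start [55.1, -51.5, -24.9] chain [55.1, -51.5, -24.9] [-0.0, 0.3, 0.2] ik 0.0 0.0 [ 0.92  0.39 -0.33  2.23  4.38  1.25 -0.46]
359,62,-5 from start [74.3, -51.4, 15.7] chain [19.0, 0.0, 40.8] [0.0, 0.0, 0.0] ik 0.0 0.0 [ 0.88  0.44 -0.36  2.15  4.34  1.19 -0.47]
side spot_point spoke 0.67 [ 0.6425 -0.1484  0.1732]
side spot_point valve 0.54 [0.4581 0.4352 0.0018]
side spot_point spoke 0.77 [ 0.6376 -0.1476  0.1686]
side spot_point spoke 0.74 [0.6914 0.4195 0.0013]
top spot_point spoke 0.74 [ 0.6442 -0.1481  0.1763]
top spot_point spoke 0.76 [ 0.6439 -0.1447  0.1763]
```

Emit:
apply_moves:
  increments:
    - [[0.015,-0.013,-0.007],[0,0,0],-1]
    - [[0.03,-0.027,-0.014],[0,0,0],-1]
    - [[0.045,-0.041,-0.02],[0,0,0],-1]
    - [[0.053,-0.051,-0.024],[0,0,0],-1]
    - [[0.053,-0.051,-0.024],[0,0,0],-1]

```text
clock: 12.77
position: [0.6003, -0.0883, 0.2532]
eef_rot: [0.612, -0.353, 0.358, -0.611]
wrist_force: [1.1, -0.6, 0.2]
gripper_width: -0.002
gripper_force: 0.0
```

Emit:
apply_moves:
  increments:
    - [[0.004,0,0.008],[0,0,0],-1]
    - [[0.008,0,0.016],[0,0,0],-1]
    - [[0.012,0,0.025],[0,0,0],-1]
    - [[0.016,0,0.034],[0,0,0],-1]
    - [[0.019,0,0.041],[0,0,0],-1]

```text
clock: 13.18
position: [0.6458, -0.0808, 0.2508]
eef_rot: [0.612, -0.354, 0.355, -0.612]
wrist_force: [0.1, 0.5, -0.0]
gripper_width: 0.0
gripper_force: 0.0
```

```bash
python3 g2.py 0 25 90 350,62,-5 344,62,-5 338,62,-5 332,62,-5 326,62,-5 320,62,-5 314,62,-5
```

```text
t 13.18 q [ 0.86  0.43 -0.37  2.18  4.32  1.19 -0.44] tip ang 355.8 r 61.0 d -2.9 F [ 0.1  0.5 -0. ]
350,62,-5 from start [-6.6, -0.3, 0.8] chain [-6.6, -0.3, 0.8] [-0.0, 0.4, 0.1] ik 0.0 0.0 [ 0.87  0.43 -0.36  2.16  4.32  1.18 -0.45]
344,62,-5 from start [-12.3, 1.2, 3.5] chain [-5.7, 1.5, 2.7] [0.0, 0.0, 0.0] ik 0.0 0.0 [ 0.86  0.43 -0.37  2.17  4.31  1.18 -0.44]
338,62,-5 from start [-17.9, 3.3, 6.1] chain [-5.6, 2.1, 2.6] [0.0, 0.0, 0.0] ik 0.0 0.0 [ 0.85  0.43 -0.38  2.18  4.3   1.18 -0.43]
332,62,-5 from start [-23.2, 6.0, 8.6] chain [-5.3, 2.7, 2.5] [0.0, 0.0, 0.0] ik 0.0 0.0 [ 0.85  0.44 -0.38  2.19  4.29  1.17 -0.41]
326,62,-5 from start [-28.2, 9.3, 11.0] chain [-5.0, 3.3, 2.4] [0.0, 0.0, 0.0] ik 0.0 0.0 [ 0.84  0.44 -0.39  2.2   4.27  1.17 -0.4 ]
320,62,-5 from start [-32.9, 13.2, 13.2] chain [-4.7, 3.9, 2.2] [0.0, 0.0, 0.0] ik 0.0 0.0 [ 0.84  0.45 -0.39  2.2   4.26  1.17 -0.38]
314,62,-5 from start [-37.2, 17.7, 15.3] chain [-4.3, 4.4, 2.0] [0.0, 0.0, 0.0] ik 0.0 0.0 [ 0.83  0.46 -0.4   2.21  4.25  1.17 -0.36]
```

Push to 344, then 332.

Emit:
apply_moves:
  increments:
    - [[-0.003,0,0.0005],[0,0,0],-1]
    - [[-0.006,0,0.001],[0,0,0],-1]
    - [[-0.008,0,0.0018],[0,0,0],-1]
    - [[-0.0102,0.0006,0.0026],[0,0,0],-1]
    - [[-0.0123,0.0012,0.0035],[0,0,0],-1]

```text
clock: 13.6
position: [0.6411, -0.0694, 0.2498]
eef_rot: [0.612, -0.354, 0.356, -0.611]
wrist_force: [0.5, 0.1, -0.1]
gripper_width: 0.002
gripper_force: 0.0
```

Emit:
apply_moves:
  increments:
    - [[-0.0023,0.0009,0.001],[0,0,0],-1]
    - [[-0.0045,0.0018,0.002],[0,0,0],-1]
    - [[-0.0067,0.0027,0.003],[0,0,0],-1]
    - [[-0.0088,0.0037,0.004],[0,0,0],-1]
    - [[-0.0109,0.0048,0.0051],[0,0,0],-1]

```text
clock: 14.02
position: [0.6406, -0.0582, 0.2452]
eef_rot: [0.612, -0.354, 0.356, -0.611]
wrist_force: [-1.6, -3.9, 1.1]
gripper_width: -0.001
gripper_force: 1.7
```

Emit:
apply_moves:
  increments:
    - [[-0.002,0.0013,0.0009],[0,0,0],-1]
    - [[-0.004,0.0026,0.0018],[0,0,0],-1]
    - [[-0.006,0.004,0.0028],[0,0,0],-1]
    - [[-0.008,0.0056,0.0037],[0,0,0],-1]
    - [[-0.0097,0.0072,0.0046],[0,0,0],-1]

```text
clock: 14.43
position: [0.6398, -0.0469, 0.2379]
eef_rot: [0.612, -0.354, 0.356, -0.611]
wrist_force: [-0.6, -3.7, 2.5]
gripper_width: -0.001
gripper_force: 1.8
```

```bash
python3 g2.py 0 25 90 314,62,-5 308,62,-5 302,62,-5 296,62,-5 290,62,-5 284,62,-5 278,62,-5; python3 -c "
from h import *
for c in('side','top'):
  for i in range(1):look(c,[('spot_point','spoke'),('spot_point','valve')])"
```

```text
t 14.43 q [ 0.83  0.43 -0.4   2.24  4.24  1.18 -0.35] tip ang 321.1 r 61.6 d -6.2 F [-0.6 -3.7  2.5]
314,62,-5 from start [-4.9, 4.8, 3.6] chain [-4.9, 4.8, 3.6] [-0.0, 0.3, 0.2] ik 0.0 0.0 [ 0.83  0.46 -0.39  2.21  4.25  1.17 -0.36]
308,62,-5 from start [-8.7, 9.7, 5.4] chain [-3.9, 4.9, 1.8] [0.0, 0.0, 0.0] ik 0.0 0.0 [ 0.83  0.47 -0.4   2.21  4.24  1.17 -0.34]
302,62,-5 from start [-12.1, 15.0, 7.0] chain [-3.4, 5.3, 1.6] [0.0, 0.0, 0.0] ik 0.0 0.0 [ 0.82  0.48 -0.4   2.22  4.23  1.17 -0.33]
296,62,-5 from start [-15.0, 20.7, 8.3] chain [-2.9, 5.7, 1.3] [0.0, 0.0, 0.0] ik 0.0 0.0 [ 0.82  0.49 -0.4   2.22  4.22  1.17 -0.31]
290,62,-5 from start [-17.3, 26.7, 9.4] chain [-2.3, 6.0, 1.1] [0.0, 0.0, 0.0] ik 0.0 0.0 [ 0.81  0.51 -0.4   2.22  4.22  1.17 -0.29]
284,62,-5 from start [-19.0, 32.9, 10.2] chain [-1.7, 6.2, 0.8] [0.0, 0.0, 0.0] ik 0.0 0.0 [ 0.81  0.52 -0.4   2.22  4.21  1.18 -0.27]
278,62,-5 from start [-20.2, 39.2, 10.8] chain [-1.1, 6.4, 0.5] [0.0, 0.0, 0.0] ik 0.0 0.0 [ 0.81  0.54 -0.4   2.22  4.21  1.18 -0.25]
side spot_point spoke 0.72 [ 0.6407 -0.1503  0.1853]
top spot_point spoke 0.77 [ 0.6446 -0.1475  0.1923]
top spot_point spoke 0.58 [0.4628 0.4351 0.0023]
```

Emit:
apply_moves:
  increments:
    - [[-0.0017,0.0018,0.001],[0,0,0],-1]
    - [[-0.0035,0.0036,0.002],[0,0,0],-1]
    - [[-0.005,0.0054,0.003],[0,0,0],-1]
    - [[-0.0066,0.0072,0.0036],[0,0,0],-1]
    - [[-0.0081,0.0089,0.0042],[0,0,0],-1]

```text
clock: 15.15
position: [0.6395, -0.038, 0.2289]
eef_rot: [0.612, -0.354, 0.356, -0.611]
wrist_force: [0.9, -4.6, 2.0]
gripper_width: -0.0
gripper_force: 1.7
```

Emit:
apply_moves:
  increments:
    - [[-0.0014,0.0021,0.0006],[0,0,0],-1]
    - [[-0.0027,0.0042,0.0012],[0,0,0],-1]
    - [[-0.004,0.0064,0.0018],[0,0,0],-1]
    - [[-0.0053,0.0086,0.0024],[0,0,0],-1]
    - [[-0.0064,0.0109,0.003],[0,0,0],-1]

```text
clock: 15.57
position: [0.6387, -0.0304, 0.2179]
eef_rot: [0.612, -0.354, 0.355, -0.611]
wrist_force: [-0.1, -3.3, 2.0]
gripper_width: -0.003
gripper_force: 1.7
```

Emit:
apply_moves:
  increments:
    - [[-0.0009,0.0024,0.0004],[0,0,0],-1]
    - [[-0.0018,0.0048,0.0008],[0,0,0],-1]
    - [[-0.0026,0.0072,0.0012],[0,0,0],-1]
    - [[-0.0034,0.0097,0.0016],[0,0,0],-1]
    - [[-0.0042,0.0122,0.002],[0,0,0],-1]

```text
clock: 15.98
position: [0.6385, -0.026, 0.2058]
eef_rot: [0.612, -0.354, 0.356, -0.611]
wrist_force: [-0.3, -2.5, 4.6]
gripper_width: 0.003
gripper_force: 2.1
```

```bash
python3 g2.py 0 25 90 284,62,-5 278,62,-5 273,62,-5; python3 -c "
from h import *
for c in('side','top'):
  for i in range(2):s=look(c,[('spot_point','spoke'),('spot_point','valve')]);cv2.imwrite('pics/%s_d%d.png'%(c,i),s['img'])"
```

```text
t 15.98 q [ 0.8   0.51 -0.41  2.26  4.19  1.18 -0.24] tip ang 284.9 r 61.7 d -5.9 F [-0.3 -2.5  4.6]
284,62,-5 from start [-0.1, 0.8, 1.0] chain [-0.1, 0.8, 1.0] [-0.0, 0.3, 0.2] ik 0.0 0.0 [ 0.81  0.52 -0.4   2.22  4.21  1.18 -0.27]
278,62,-5 from start [-1.3, 7.2, 1.5] chain [-1.1, 6.4, 0.5] [0.0, 0.0, 0.0] ik 0.0 0.0 [ 0.81  0.54 -0.4   2.22  4.21  1.18 -0.25]
273,62,-5 from start [-1.8, 12.6, 1.8] chain [-0.5, 5.4, 0.2] [0.0, 0.0, 0.0] ik 0.0 0.0 [ 0.8   0.56 -0.4   2.22  4.21  1.18 -0.24]
side spot_point spoke 0.86 [ 0.6377 -0.1297  0.2266]
side spot_point spoke 0.36 [ 6.535e-01 -4.182e-01 -1.000e-04]
side spot_point spoke 0.96 [ 0.6362 -0.1301  0.2288]
side spot_point spoke 0.64 [ 0.6469 -0.0875  0.1947]
side spot_point valve 0.22 [ 0.6486 -0.0857  0.1943]
top spot_point spoke 0.66 [ 0.6449 -0.1325  0.2339]
top spot_point valve 0.25 [0.4645 0.4326 0.0022]
top spot_point spoke 0.75 [ 0.6457 -0.1331  0.2329]
```

Emit:
apply_moves:
  increments:
    - [[-0.0003,0.002,0.0003],[0,0,0],-1]
    - [[-0.0006,0.004,0.0006],[0,0,0],-1]
    - [[-0.0009,0.006,0.0009],[0,0,0],-1]
    - [[-0.0012,0.008,0.0012],[0,0,0],-1]
    - [[-0.0013,0.009,0.0013],[0,0,0],-1]

```text
clock: 17.0
position: [0.639, -0.0245, 0.1966]
eef_rot: [0.612, -0.354, 0.356, -0.611]
wrist_force: [-0.9, -1.3, 3.5]
gripper_width: 0.0
gripper_force: 1.8
```

```bash
python3 g2.py 0 25 90 273,62,-5; cat > meas.py <<'E'
from h import *
import sys
ims={}
for c in('side','top'):
    A={"spoke":[],"axle":[]};fr=[]
    for i in range(6):
        s=manip.snapshot(c);fr.append(s["img"].astype(float));T=np.array(s["extrinsics"])
        for n in A:
            for d in manip.spot_point(c,n)[:2]:
                p=T[:3,:3]@np.array(d["xyz"])+T[:3,3]-C;r=np.hypot(p@LF,p@UP)
                if (n=="axle" and np.linalg.norm(p)<.02) or (n=="spoke" and .05<r<.08 and abs(p@AX)<.03): A[n].append(p)
    m={n:np.mean(A[n],0) for n in A};a=lambda p:np.degrees(np.arctan2(-p@LF,p@UP))
    print(c,len(A["spoke"]),m["spoke"].round(4),"axle",m["axle"].round(4),"ang C",a(m["spoke"]).round(1),"rel axle",a(m["spoke"]-m["axle"]).round(1),"sd",np.std([a(p) for p in A["spoke"]]).round(1))
    ims[c]=np.mean(fr,0).astype(np.uint8);cv2.imwrite(f"pics/{c}_{sys.argv[1]}.png",ims[c])
cv2.imwrite(f"pics/m_{sys.argv[1]}.png",np.hstack([cv2.resize(ims['side'][170:290,300:400],(400,480),interpolation=2),cv2.resize(ims['top'][150:185,290:375],(400,480),interpolation=2)]))
E
python3 meas.py e
```

```text
t 17.0 q [ 0.8   0.53 -0.41  2.26  4.18  1.19 -0.22] tip ang 276.2 r 61.5 d -5.2 F [-0.9 -1.3  3.5]
273,62,-5 from start [-0.7, 3.4, 0.5] chain [-0.7, 3.4, 0.5] [-0.0, 0.3, 0.2] ik 0.0 0.0 [ 0.8   0.56 -0.4   2.22  4.21  1.19 -0.24]
side 6 [-0.0094 -0.0391  0.0458] axle [-0.0011 -0.0009  0.0008] ang C 39.9 rel axle 39.8 sd 1.1
top 6 [-0.0064 -0.0393  0.0509] axle [0.0051 0.0011 0.0035] ang C 37.2 rel axle 39.7 sd 1.3
```

View pics/m_e.png

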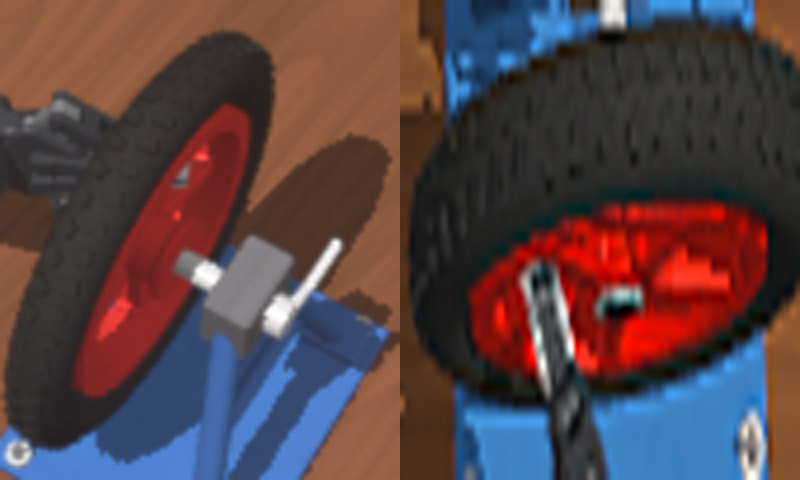

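Emit:
apply_moves:
  increments:
    - [[-0.0002,0.001,0.0001],[0,0,0],-1]
    - [[-0.0003,0.002,0.0002],[0,0,0],-1]
    - [[-0.0004,0.003,0.0003],[0,0,0],-1]
    - [[-0.0005,0.0038,0.0004],[0,0,0],-1]
    - [[-0.0005,0.0038,0.0004],[0,0,0],-1]

```text
clock: 19.22
position: [0.6391, -0.0239, 0.1929]
eef_rot: [0.612, -0.354, 0.356, -0.611]
wrist_force: [0.2, -2.1, 2.8]
gripper_width: 0.001
gripper_force: 1.3
```

```bash
python3 g2.py 0 25 90 273,62,-5; python3 meas.py f; python3 - <<'E'
from h import *
# independent: side-image fit of red/bright pattern - compare frames e,f to 5-fold-equivalent? print yellow if seen
for c in('side','top'): yellow(look(c,[]))
E
```

```text
t 19.22 q [ 0.8   0.54 -0.41  2.26  4.18  1.19 -0.21] tip ang 272.7 r 61.7 d -5.1 F [ 0.2 -2.1  2.8]
273,62,-5 from start [-0.2, -0.3, 0.2] chain [-0.2, -0.3, 0.2] [-0.0, 0.3, 0.2] ik 0.0 0.0 [ 0.8   0.56 -0.4   2.22  4.21  1.19 -0.24]
side 6 [-0.0099 -0.0338  0.0487] axle [ 0.     -0.0001  0.0002] ang C 34.0 rel axle 34.0 sd 1.7
top 6 [-0.0074 -0.0375  0.0539] axle [0.0044 0.0006 0.0027] ang C 34.3 rel axle 35.9 sd 1.6
no yellow
no yellow
```

Emit:
apply_moves:
  increments:
    - [[0,-0.004,0],[0,0,0],-1]
    - [[0,-0.008,0],[0,0,0],-1]
    - [[-0.007,-0.01,-0.015],[0,0,0],-1]
    - [[-0.013,-0.01,-0.028],[0,0,0],-1]
    - [[-0.021,-0.01,-0.046],[0,0,0],-1]

```text
clock: 21.53
position: [0.5885, -0.028, 0.2036]
eef_rot: [0.612, -0.353, 0.356, -0.611]
wrist_force: [-0.3, 0.2, 0.2]
gripper_width: -0.0
gripper_force: 0.0
```

Emit:
apply_moves:
  increments:
    - [[0,0,-0.01],[0,0,0],-1]
    - [[0,0,-0.015],[0,0,0],-1]
    - [[0,0,-0.015],[0,0,0],-1]

```text
clock: 21.78
position: [0.5756, -0.037, 0.203]
eef_rot: [0.612, -0.354, 0.356, -0.611]
wrist_force: [-0.0, 0.8, -0.0]
gripper_width: 0.004
gripper_force: 0.0
```

```bash
python3 g2.py 0 25 90 273,62,-60; python3 meas.py g; python3 -c "
import cv2,numpy as np
s=cv2.imread('pics/side_g.png');t=cv2.imread('pics/top_g.png')
f=lambda i:cv2.convertScaleAbs(i,alpha=1.6)
cv2.imwrite('pics/mm.png',np.hstack([cv2.resize(f(s[185:275,305:365]),(360,540),interpolation=2),cv2.resize(t[157:182,298:368],(440,540),interpolation=2)]))"
```

```text
t 21.78 q [ 0.88  0.45 -0.38  2.37  4.26  1.27 -0.23] tip ang 283.6 r 55.1 d -69.4 F [-0.   0.8 -0. ]
273,62,-60 from start [-3.6, 9.7, 12.1] chain [-3.6, 9.7, 12.1] [0.0, 0.2, 0.2] ik 0.0 0.0 [ 0.87  0.51 -0.37  2.32  4.26  1.25 -0.22]
side 6 [-0.0096 -0.0355  0.0483] axle [-0.001   0.0007  0.001 ] ang C 35.7 rel axle 36.8 sd 1.7
top 6 [-0.0054 -0.0358  0.054 ] axle [0.0051 0.0009 0.0028] ang C 33.1 rel axle 34.9 sd 1.6
```

View pics/mm.png

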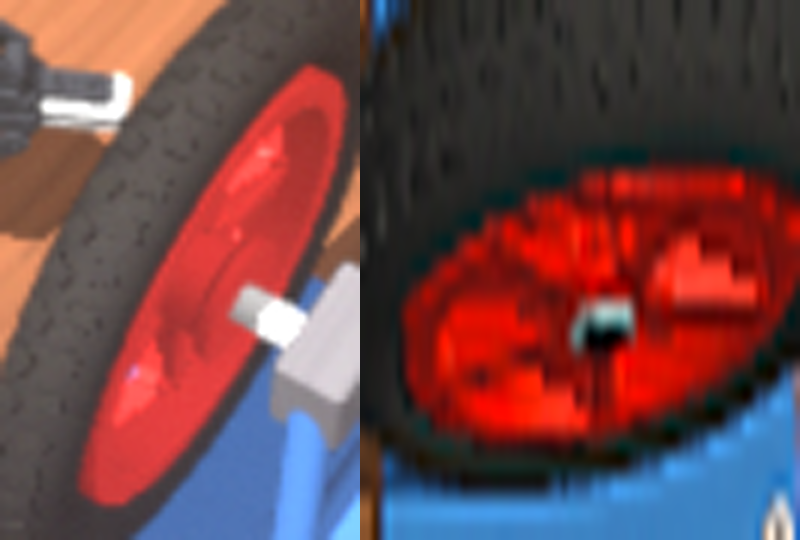

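```bash
python3 -c "
from rig import manip
print(manip.close_job())"
```

```text
the job is handed in; nothing more can be done
None
```

I handed the job in with the valve at twelve o'clock, by my camera estimate to about 2° (the valve itself was hidden behind the tyre, so I judged it from the spokes). It took two slow pushes on two different spokes, with the fingers drawn fully out between them and clear of the wheel at the end.

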